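# Clip the hex drivers onto the sprung instrument rail in size order

### The job

Put the three hex drivers from the green mat back onto the instrument rail in size order, the small yellow one beside the rail's white end, the medium blue one in the middle and the large red one beside the black end. Press each straight down until both of its necks snap fully home in the spring clips; the rail gives on its soft feet, so keep pressing as it sinks, but never push it down onto its stops. Let go of them all and leave the pill jar, the spray bottle and the carton where they are.

Things in the scene. Friction and masses are not known exactly. Their poses are not given: they have to be found in the camera images.
- small_driver: small hex driver, about 60 g, 124 mm long along its x: yellow square grip 17 x 17 x 50 mm in the middle, a 12 mm round steel neck on each side (25 to 49 mm from the centre), yellow 15 mm cap at the -x end, thin dark 4 mm tip at +x. Origin: grip centre. Starts flat on the mat, origin 12.5 mm above the table. Grip it from above across the flats of the square grip.
- medium_driver: medium hex driver, about 85 g, 138 mm long along its x: blue square grip 21 x 21 x 50 mm in the middle, a 12 mm round steel neck on each side (25 to 49 mm from the centre), blue 15 mm cap at the -x end, thin dark 6 mm tip at +x. Origin: grip centre. Starts flat on the mat, origin 14.5 mm above the table. Grip it from above across the flats of the square grip.
- large_driver: large hex driver, about 115 g, 152 mm long along its x: red square grip 26 x 26 x 50 mm in the middle, a 12 mm round steel neck on each side (25 to 49 mm from the centre), red 15 mm cap at the -x end, thin dark 8 mm tip at +x. Origin: grip centre. Starts flat on the mat, origin 17 mm above the table. Grip it from above across the flats of the square grip.
- slot_1 (a point): first place on the rail, beside the white end, for the small driver. The point is where the driver's origin lies when fully home: 58 mm above the table with the rail up; it sinks with the rail. x: the driver's axis (either way round is fine), y: along the rail towards the white end, z up. Places are 70 mm apart, all alike, each open between its clips, 52 mm down to the base.
- slot_2 (a point): middle place, for the medium driver; axes as slot_1. Each place has two spring clips, at x = -38 and +38 mm, 11 mm long in x, each of two sprung steel jaws with lips 7 mm apart. A neck meets the lips when the driver is 11.5 mm above the point; pressed down level it spreads them, snaps past and lands on a firm seat. The jaws centre a driver up to 4 mm off in y; in x it may be 7 mm off.
- slot_3 (a point): last place, beside the black end, for the large driver; axes as slot_1. In every place, pushing both necks past the lips takes roughly 10 to 14 N altogether, so the rail sinks 7 to 12 mm before the snap, and a driver taken just to this point's starting height has not snapped in; a push of 16 N is reached only once the driver is home on its seat.
- rail (a joint): how far the rail has sunk straight down on its soft rubber feet, in m: 0 = up, as at the start. It yields from about 4 N (less with drivers on), then 1 mm per 0.9 N, and rises again when let go. Stops at 0.022; over 0.020 (about 22 N, 19 N with drivers on) counts as pushed onto them. Rail: open blue frame 104 mm (x of the slots) by 204 mm, end bars white (+y) and black (-y), 48 mm tall; clips reach 71 mm.
- mat: fixed green plastic mat 190 x 270 mm, 4 mm thick; origin: centre of its underside on the table. The drivers lie on it side by side, some 80 mm apart along its y, in any order, roughly along its x.
- pill_jar: bystander: white pill jar, 48 mm diameter, 75 mm tall, origin at the centre of its underside
- spray_bottle: bystander: clear spray bottle with a red spray head, 90 mm diameter at the foot, 195 mm tall, origin at the centre of its underside
- carton: bystander: flat white medicine carton with a blue band, 50 x 110 x 35 mm, origin at the centre of its underside
Mind the look-alikes: they are no part of the job. What is shaped like the medium_driver but orange or turquoise is not meant.

How it is judged:
By the outcome, as a careful person would: the job done as asked, in the order asked, and still so for the second after the job is handed in, with the robot touching nothing.
It also fails if it takes over 72 s, if anything falls off the work surface, if the arm or the gripper's body presses on something with over 40 N, if the wrist force passes 120 N, or if a joint passes its speed limit or range.

### The arm

A 7-joint arm with a two-finger parallel gripper is mounted at the origin on the work surface. World frame = base frame: x ahead of the robot, y to its left, z up, the work surface at z = 0. Lengths are in m, angles in rad, forces in N, time in s.
With the tool pointing down it reaches from about 0.4 to 0.85 m from the base axis. Payload 6.9 kg.
Tool frame: the origin (TCP) lies at the very end of the fingers, on their centre line; the grasp point (between the pads) lies 19 mm behind it (manip.tcp_to_grasp is the distance from the TCP to the grasp point, in m); z points along the fingers, y is the direction in which the jaws open and shut (so a half turn about z gives the same grasp; the last joint's range is limited). The gripper opens to 85 mm and grips with 20 to 120 N. Pads are 22 mm wide; open, the fingers measure 114 mm over their backs; the gripper's body (76 mm by 85 mm) begins 54 mm behind the grasp point. The pads swing forward as they close: fully open they stand 13 mm farther back than shut.
Start: joints at [1.337, 0.507, -0.238, 1.5, 0.126, 1.149, -0.155], TCP at [0.208, -0.589, 0.231] pointing down, gripper open.
Joint ranges: [-3.08, 3.08], [-0.24, 2.05], [-1.43, 1.35], [0, 2.5], [-1.52, 4.66], [0.17, 1.96], [-2.89, 2.89]. Speed limits (rad/s): [2.39, 2.39, 3.14, 3.14, 3.14, 3.14, 3.14].

### API

Orientations are given as [roll, pitch, yaw] about the fixed x, y, z axes, in that order (R = Rz(yaw) Ry(pitch) Rx(roll)).
In Python, from rig import manip gives the robot as it stands. The module is installed in compiled form; this text tells all that it offers.
- The arm moves only by the shell command python3 -m jog 'ROWS' [OPENING] [FORCE]. ROWS is JSON, a list that holds one entry, the list of rows, each a list of 4 numbers: the shift along the tool's x, y, z in mm, then the turn about the tool's z in rad. In form: [[[dx, dy, dz, turn], ...]]. A call has 1 to 10 rows; each row shifts and turns the pose as measured when the row begins, along the tool's axes as they then stand; what a row does not reach is not made up. A row lasts 1/12 s, in which the tool goes at most 41.7 mm and 7.16 degrees, less where a joint would pass 70% of its speed; a pose out of reach is approached as far as the arm can. A call with a gripper value outside its range is refused whole. OPENING is the finger opening in mm, from 0 to 85.4, set as the call begins (- or left out, the last holds). The fingers move at their own pace and stop on an object; FORCE is the grip in N (left out, the last holds). Time passes only in rows, so rows that do not move let the fingers close. It gives the time, the measured TCP pose, the force and the opening at its end, in the units of the state.
- manip.get_obs(): the state, without advancing time (a new reading comes with each control period).
- manip.get_image(name): name is "scene" or "top" or "wrist"; returns a dict with "color" (384x512x3 uint8, red, green, blue), "K" (3x3 intrinsics, pixels), "distortion" ([k1, k2, p1, p2, k3] as OpenCV has them; the pictures are not rectified), "T" (4x4, takes a point from camera to world coordinates); the wrist camera has in their place "hand_eye" (4x4, takes a point from camera to tool coordinates, whose origin is the TCP and whose axes are the flange's). Camera axes: x right, y up, looking along -z (the intrinsics and any distortion apply to the point x, -y, -z); pixel columns grow to the right and rows downward; lengths in m; the calibration is good to about 2 mm. A picture is of the moment at which its call begins: read the wrist's pose just before it. There is no depth.
- manip.close_job(): hands the job in, once; it reports no verdict.
The state is a dict: "time": time; "joint_pos": joint angles; "qd": joint speeds; "joint_efforts": joint torques, N m; "ee_pos": TCP position; "tool_rot": TCP orientation; "contact_force": force on the tool from outside, world axes, zero at the start; "ft_torque": the same for the moment, N m; "finger_gap": finger opening in m.
Only numpy, scipy, OpenCV 4.12 (cv2) and the standard library are available. Lean on these libraries where they do the work, as an engineer would, in place of code of your own. Each camera call takes 0.05 s, during which the arm holds its last target.

## Working session

There is one attempt and no reset: what is moved stays moved. The work goes in short steps, Python scripts to look and compute and a shell command to move; the robot and the scene stay as the last step left them, time stands still between calls to the robot, and variables do not carry over. Pictures are saved under pics/ and viewed, and the job is handed in when it is done.

```bash
mkdir -p pics; ls
cat > h.py <<'E'
import numpy as np, cv2
from rig import manip
from scipy.spatial.transform import Rotation as R
def snap(n,f):
    d=manip.get_image(n); cv2.imwrite('pics/'+f,cv2.cvtColor(d['color'],cv2.COLOR_RGB2BGR)); return d
E
python3 - <<'E'
from h import *
o=manip.get_obs(); print(o)
import pickle
for n in ['scene','top','wrist']:
    d=snap(n,n+'0.png'); pickle.dump(d,open(n+'.pkl','wb')); print(n,{k:np.round(v,4).tolist() for k,v in d.items() if k!='color'})
E
```

```text
pics
{'time': 0.0, 'joint_pos': array([ 1.33647356,  0.50835622, -0.23751907,  1.50111781,  0.12569191,
        1.14890757, -0.15477708]), 'qd': array([ 0.00126265, -0.00239138, -0.00242492, -0.00042977, -0.00051515,
        0.00097559, -0.00034075]), 'joint_efforts': array([ 6.70483169e-04, -6.20593286e+01, -2.18627751e+00, -2.49655974e+01,
        1.29104045e-02,  1.18954817e-02,  1.41725471e-05]), 'ee_pos': array([ 0.20808433, -0.58881458,  0.23042325]), 'tool_rot': array([-3.13979210e+00,  2.68470227e-05,  3.39852977e-01]), 'contact_force': array([ 1.21264901, -0.02168537,  0.45981696]), 'ft_torque': array([-0.01170214,  0.02047195,  0.00029145]), 'finger_gap': 0.08544135593553333}
scene {'K': [[445.3803, 0.0, 255.3907], [0.0, 445.3803, 177.65], [0.0, 0.0, 1.0]], 'distortion': [-0.0483, 0.0, 0.0, 0.0, 0.0], 'T': [[0.4049, -0.5764, 0.7098, 1.2737], [0.9141, 0.2713, -0.3012, -0.293], [-0.019, 0.7708, 0.6368, 0.7495], [0.0, 0.0, 0.0, 1.0]]}
top {'K': [[384.9421, 0.0, 249.8311], [0.0, 384.9421, 192.2086], [0.0, 0.0, 1.0]], 'distortion': [0.0098, 0.0, 0.0, 0.0, 0.0], 'T': [[-0.0223, 0.984, -0.177, 0.3922], [-0.9997, -0.024, -0.0074, 0.0254], [-0.0115, 0.1768, 0.9842, 0.9815], [0.0, 0.0, 0.0, 1.0]]}
wrist {'K': [[282.5268, 0.0, 257.0996], [0.0, 282.5268, 193.6838], [0.0, 0.0, 1.0]], 'distortion': [-0.0564, 0.0, 0.0, 0.0, 0.0], 'hand_eye': [[0.0008, 0.9518, 0.3066, 0.0787], [1.0, -0.001, 0.0004, 0.0005], [0.0007, 0.3066, -0.9518, -0.1417], [0.0, 0.0, 0.0, 1.0]]}
```

View pics/top0.png

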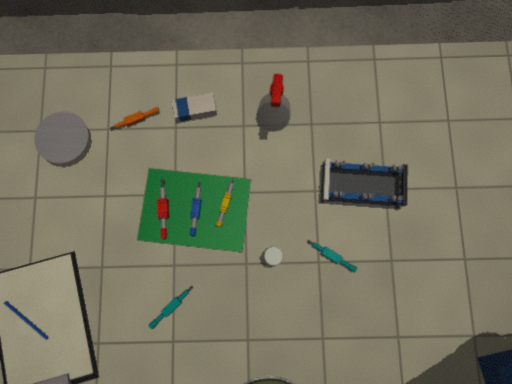

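View pics/scene0.png

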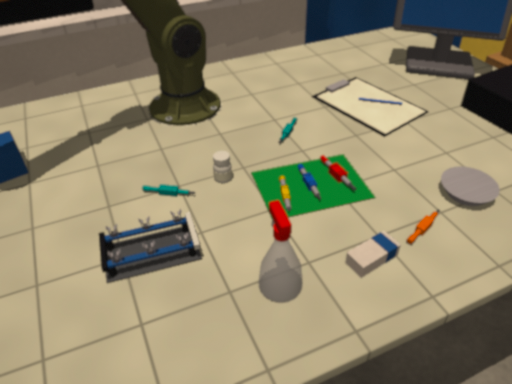

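The top view shows the mat centred near (195,210) px, with red at (163,210), blue at (196,210) and yellow at (227,204). The rail is near (365,185) with its white end to the left (+y). Next I'll measure from this view.

```bash
cat >> h.py <<'E'
def back(d,px,z,T=None):
    T=d['T'] if T is None else T
    px=np.asarray(px,float).reshape(-1,1,2)
    n=cv2.undistortPoints(px,d['K'],d['distortion']).reshape(-1,2)
    r=np.c_[n[:,0],-n[:,1],-np.ones(len(n))]@T[:3,:3].T
    o=T[:3,3]; return o+r*((z-o[2])/r[:,2])[:,None]
def proj(d,P,T=None):
    T=d['T'] if T is None else T
    P=np.asarray(P,float).reshape(-1,3)
    c=(P-T[:3,3])@T[:3,:3]; c=c*[1,-1,-1]
    return cv2.projectPoints(c,np.zeros(3),np.zeros(3),d['K'],d['distortion'])[0].reshape(-1,2)
E
python3 - <<'E'
from h import *
import pickle
d=pickle.load(open('top.pkl','rb')); im=d['color']
hsv=cv2.cvtColor(im,cv2.COLOR_RGB2HSV)
roi=np.zeros(im.shape[:2],bool); roi[165:255,135:252]=1
for nm,hr,z in [('red',None,.021),('blue',(100,125),.018),('yellow',(18,35),.016)]:
    H=hsv[...,0]; m=(H<8)|(H>172) if hr is None else (H>=hr[0])&(H<=hr[1])
    m=m&(hsv[...,1]>140)&(hsv[...,2]>70)&roi
    n,l,s,c=cv2.connectedComponentsWithStats(m.astype(np.uint8))
    for i in range(1,n):
        if s[i,4]<8: continue
        ys,xs=np.where(l==i); P=back(d,np.c_[xs,ys],z)[:,:2]; v=np.linalg.svd(P-P.mean(0))[2][0]
        print(nm,s[i],c[i].round(1),P.mean(0).round(4),np.degrees(np.arctan2(v[1],v[0])).round(1))
a=cv2.resize(im[140:230,300:430],None,fx=6,fy=6,interpolation=3); cv2.imwrite('pics/rail_top.png',a[...,::-1])
a=cv2.resize(im[155:265,130:260],None,fx=5.5,fy=5.5,interpolation=3); cv2.imwrite('pics/mat_top.png',a[...,::-1])
s=pickle.load(open('scene.pkl','rb'))['color']
a=cv2.resize(s[200:290,85:215],None,fx=6,fy=6,interpolation=3); cv2.imwrite('pics/rail_sc.png',a[...,::-1])
E
```

```text
red [157 198  11  21 200] [162.3 207.8] [0.5306 0.2542] -176.8
red [161 228   6  10  46] [163.4 232.5] [0.4682 0.2504] -172.6
blue [191 198  10  20 154] [195.5 207.7] [0.529 0.171] 172.7
blue [190 228   6   8  37] [192.8 231.2] [0.4699 0.1775] 173.6
yellow [220 192  11  21 136] [225.2 202.2] [0.5416 0.0957] 162.8
yellow [216 221   6   6  28] [218.6 223.5] [0.488  0.1129] -116.8
```

View pics/rail_top.png

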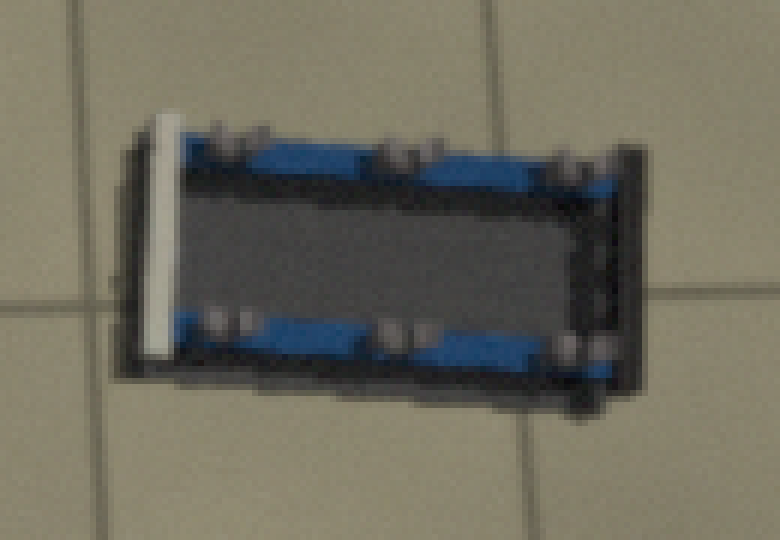

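View pics/mat_top.png

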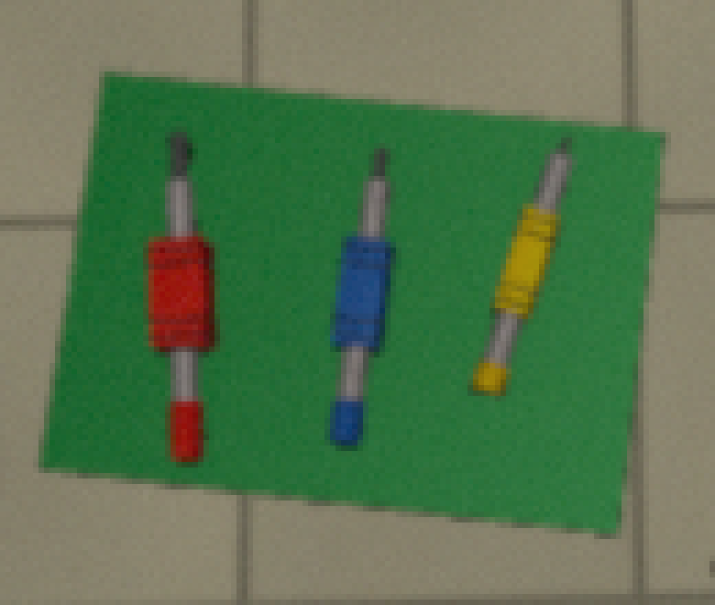

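View pics/rail_sc.png

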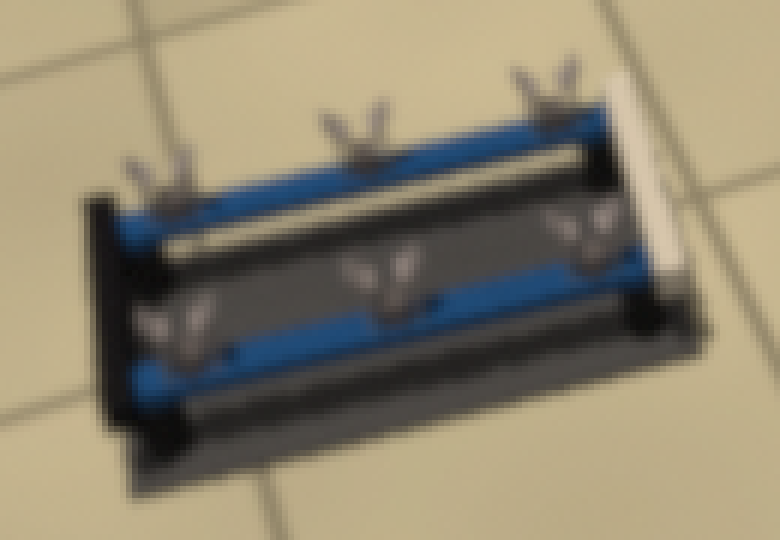

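View pics/wrist0.png

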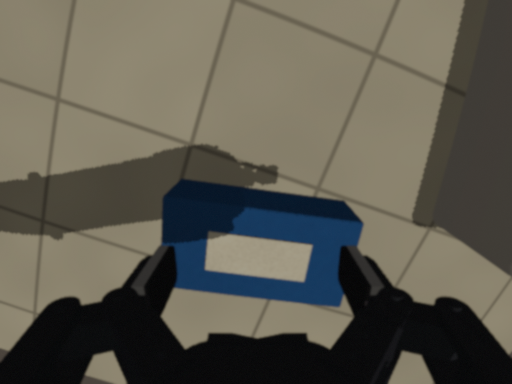

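Run:
```python
from h import *
import pickle
d=pickle.load(open('top.pkl','rb'))
px=np.array([[150,114],[141,358],[648,147],[641,393]])/6+[300,140]-0.4
P=back(d,px,.048)[:,:2]; print(P.round(4))
print('x-len',np.linalg.norm(P[0]-P[1]),np.linalg.norm(P[2]-P[3]),'y-len',np.linalg.norm(P[0]-P[2]),np.linalg.norm(P[1]-P[3]))
c=P.mean(0); v=(P[0]+P[1]-P[2]-P[3]); v/=np.linalg.norm(v); print('c',c,'yaw',np.degrees(np.arctan2(-v[0],v[1])))
for k in (1,0,-1): print(c+v*.07*k)
# clip check: midpoint between clip lips z ~.071 (crop px)
q=np.array([[240,138],[230,322],[410,152],[408,334],[582,166],[582,348]])/6+[300,140]-0.4
print(back(d,q,.068)[:,:2].round(4))
```

```text
[[ 0.6408 -0.1561]
 [ 0.5382 -0.1466]
 [ 0.6214 -0.3604]
 [ 0.519  -0.3479]]
x-len 0.10303987415893583 0.10319487912941287 y-len 0.2052263697798623 0.20220204758820248
c [ 0.57985171 -0.25272631] yaw -5.439727032616961
[ 0.58648762 -0.18304156]
[ 0.57985171 -0.25272631]
[ 0.57321581 -0.32241106]
[[ 0.6245 -0.188 ]
 [ 0.5488 -0.1792]
 [ 0.6169 -0.2562]
 [ 0.5422 -0.2498]
 [ 0.6093 -0.3249]
 [ 0.5349 -0.3183]]
```

```bash
cat > plan.py <<'E'
import sys
from h import *
# usage: plan.py x y z yawdeg : tool-frame delta from current pose
o=manip.get_obs(); p=o['ee_pos']; Rm=R.from_euler('xyz',o['tool_rot']).as_matrix()
t=np.array([float(a) for a in sys.argv[1:4]]); d=Rm.T@(t-p)*1000
yaw=o['tool_rot'][2]; ty=np.radians(float(sys.argv[4])); dt=(-(ty-yaw)+np.pi)%(2*np.pi)-np.pi
print('t',round(o['time'],2),'p',p.round(4),'rpy',o['tool_rot'].round(3),'gap',round(o['finger_gap'],4),'F',o['contact_force'].round(1))
print('delta mm',d.round(1),'turn',round(dt,3),'dist',np.linalg.norm(d).round(1))
Rt=R.from_euler('xyz',[np.pi,0,ty]).as_matrix(); print('delta in target axes',(Rt.T@(t-p)*1000).round(1), 'q',o['joint_pos'].round(2))
E
python3 plan.py .575 -.253 .23 -5.5
```

```text
t 0.15 p [ 0.2081 -0.5889  0.2306] rpy [-3.14 -0.    0.34] gap 0.0853 F [ 0.  -0.2 -0.3]
delta mm [ 457.9 -194.4    0.9] turn 0.436 dist 497.4
delta in target axes [ 333.  -369.5    0.6] q [ 1.34  0.51 -0.24  1.5   0.13  1.15 -0.15]
```

```bash
python3 -m jog '[[[38,-16,0,0],[38,-16,0,0],[38,-16,0,0],[38,-16,0,0],[38,-16,0,0],[38,-16,0,0],[38,-16,0,0],[38,-16,0,0],[38,-16,0,0],[38,-16,0,0]]]' 60; python3 plan.py .575 -.253 .23 -5.5
```

```text
time: 0.98
ee_pos: [0.5096, -0.3165, 0.2248]
tool_rot: [-3.138, 0.009, 0.316]
contact_force: [1.0, -0.9, 0.4]
finger_gap: 0.0598
t 0.98 p [ 0.5096 -0.3165  0.2248] rpy [-3.138  0.009  0.316] gap 0.0598 F [ 1.  -0.9  0.4]
delta mm [ 81.8 -40.1  -5.8] turn 0.412 dist 91.3
delta in target axes [ 59.  -69.5  -5.2] q [ 0.69  0.48 -0.29  1.57  0.15  1.12 -0.89]
```

```bash
python3 -m jog '[[[17,-12,-1,0.1],[15,-14,-1,0.1],[14,-14,-1,0.1],[13,-14,-1,0.1],[5,-5,0,0.03],[0,0,0,0]]]' 60; python3 plan.py .575 -.253 .23 -5.5
python3 - <<'E'
from h import *
import pickle
o=manip.get_obs(); d=snap('wrist','wrist1.png')
T=np.eye(4);T[:3,:3]=R.from_euler('xyz',o['tool_rot']).as_matrix();T[:3,3]=o['ee_pos'];d['T']=T@d['hand_eye'];pickle.dump(d,open('w1.pkl','wb'))
E
```

```text
time: 1.48
ee_pos: [0.5742, -0.2316, 0.2261]
tool_rot: [-3.134, 0.01, -0.117]
contact_force: [0.6, -0.7, -0.7]
finger_gap: 0.0598
t 1.48 p [ 0.5742 -0.2316  0.2261] rpy [-3.134  0.01  -0.117] gap 0.0598 F [ 0.6 -0.7 -0.7]
delta mm [ 3.3 21.1 -4.1] turn -0.021 dist 21.7
delta in target axes [ 2.9 21.2 -3.9] q [ 0.46  0.51 -0.19  1.51  0.09  1.14 -1.43]
```

View pics/wrist1.png

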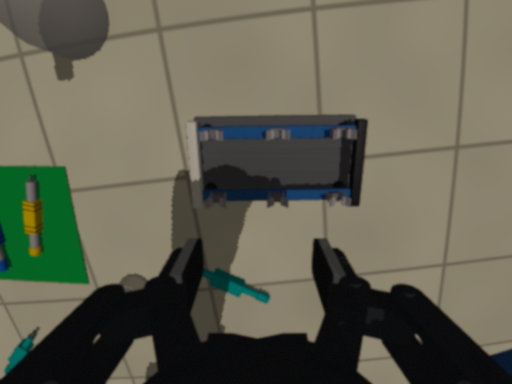

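The wrist view shows the rail at about (190..367, 118..207) px, with the clips visible at columns 212, 277 and 342. I'll compare that with the estimate from the top view.

Run:
```python
from h import *
import pickle
d=pickle.load(open('w1.pkl','rb')); im=d['color']
c=np.array([.5795,-.253]);y=np.radians(-5.5); ex=np.array([np.cos(y),np.sin(y)]);ey=np.array([-np.sin(y),np.cos(y)])
x0,y0,s=165,95,3.5
a=cv2.resize(im[95:225,165:390],None,fx=s,fy=s,interpolation=3)[...,::-1].copy()
def mk(u,v,z,col):
    p=proj(d,[*(c+ex*u+ey*v),z])[0]; cv2.drawMarker(a,tuple(int(q) for q in ((p-[x0,y0]+.5)*s)),col,cv2.MARKER_CROSS,10,1)
for u in(-.052,.052):
    for v in(-.102,.102): mk(u,v,.048,(0,0,255))
for u in(-.038,.038):
    for k in(-1,0,1): mk(u,.07*k,.0695,(0,255,255))
cv2.imwrite('pics/w1rail.png',a)
```

```text
(no output)
```

View pics/w1rail.png

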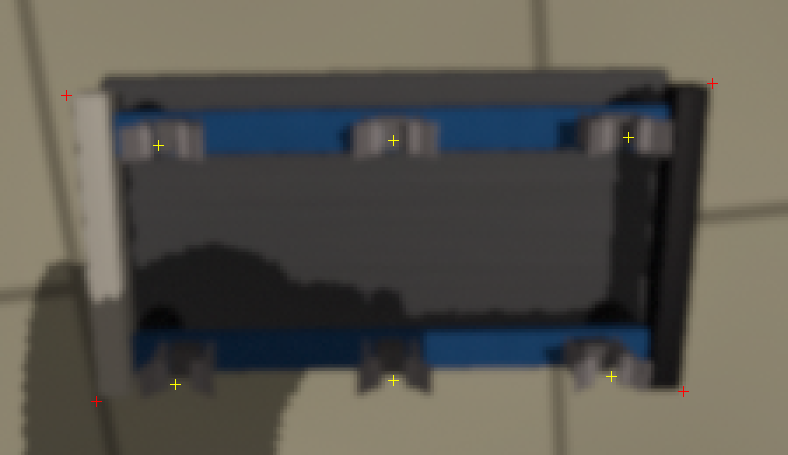

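```bash
python3 plan.py .53 .10 .2 -17.8
```

```text
t 1.53 p [ 0.5737 -0.2319  0.2261] rpy [-3.134  0.011 -0.116] gap 0.0599 F [-0.2  0.7  0.4]
delta mm [ -81.4 -324.4   29.4] turn 0.195 dist 335.8
delta in target axes [-143.1 -302.7   26.1] q [ 0.46  0.51 -0.19  1.51  0.09  1.14 -1.43]
```

```bash
python3 -m jog '[[[-9,-38,2,0],[-9,-38,2,0],[-9,-38,2,0],[-9,-38,2,0],[-9,-38,2,0],[-9,-38,3,0],[-9,-38,3,0.05],[-9,-38,3,0.05],[-9,-20,3,0.08],[0,0,0,0]]]' 50; python3 plan.py .53 .10 .2 -17.8
python3 - <<'E'
from h import *
import pickle
o=manip.get_obs(); d=snap('wrist','wrist2.png')
T=np.eye(4);T[:3,:3]=R.from_euler('xyz',o['tool_rot']).as_matrix();T[:3,3]=o['ee_pos'];d['T']=T@d['hand_eye'];pickle.dump(d,open('w2.pkl','wb'))
E
```

```text
time: 2.37
ee_pos: [0.5287, 0.0965, 0.2023]
tool_rot: [3.139, 0.013, -0.31]
contact_force: [-0.1, 1.1, 0.1]
finger_gap: 0.0501
t 2.37 p [0.5287 0.0965 0.2023] rpy [ 3.139  0.013 -0.31 ] gap 0.0501 F [-0.1  1.1  0.1]
delta mm [ 0.2 -3.7  2.3] turn 0.001 dist 4.4
delta in target axes [ 0.1 -3.7  2.3] q [-0.08  0.4  -0.2   1.76  0.09  0.99 -2.2 ]
```

View pics/wrist2.png

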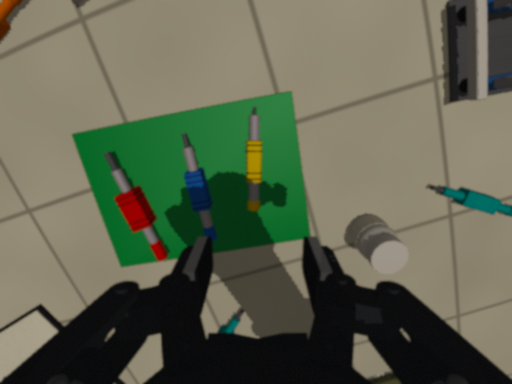

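Run:
```python
from h import *
import pickle
d=pickle.load(open('w2.pkl','rb')); im=d['color']
hsv=cv2.cvtColor(im,cv2.COLOR_RGB2HSV)
roi=np.zeros(im.shape[:2],bool); roi[95:265,80:300]=1
for nm,hr,z in [('red',None,.02),('blue',(100,125),.018),('yellow',(15,35),.016)]:
    H=hsv[...,0]; m=(H<8)|(H>172) if hr is None else (H>=hr[0])&(H<=hr[1])
    m=m&(hsv[...,1]>120)&(hsv[...,2]>50)&roi
    n,l,s,c=cv2.connectedComponentsWithStats(m.astype(np.uint8))
    for i in range(1,n):
        if s[i,4]<15: continue
        ys,xs=np.where(l==i); P=back(d,np.c_[xs,ys],z)[:,:2]; v=np.linalg.svd(P-P.mean(0))[2][0]
        q=P@v
        print(nm,s[i,4],c[i].round(1),P.mean(0).round(4),np.degrees(np.arctan2(v[1],v[0])).round(1),'len',round(np.ptp(q),4))
```

```text
red 1028 [135.6 208.9] [0.5287 0.254 ] 177.3 len 0.0541
red 186 [158.8 250.2] [0.4668 0.2501] 174.5 len 0.0291
blue 553 [196.3 185.8] [0.533  0.1712] 169.5 len 0.0401
blue 60 [200.6 204.6] [0.509  0.1751] 83.9 len 0.0196
blue 29 [201.5 209.1] [0.503  0.1762] 82.3 len 0.0169
blue 102 [209.9 232.1] [0.4703 0.1775] -163.7 len 0.0196
yellow 633 [253.8 161.1] [0.5401 0.0962] 161.3 len 0.0516
yellow 19 [147.7 202. ] [0.5316 0.2375] -177.6 len 0.0253
yellow 119 [253.2 205.2] [0.4877 0.1138] -72.4 len 0.018
yellow 33 [128.5 222.6] [0.5134 0.2733] -167.0 len 0.0385
```

```bash
python3 plan.py .540 .096 .007 -18.5
```

```text
t 2.42 p [0.5293 0.0944 0.2025] rpy [ 3.138  0.012 -0.307] gap 0.0499 F [-0.3  0.4  0. ]
delta mm [ 12.1  -5.5 195.4] turn 0.016 dist 195.8
delta in target axes [  9.6  -4.9 195.5] q [-0.08  0.4  -0.2   1.76  0.09  0.99 -2.19]
```

```bash
python3 -m jog '[[[5,-3,30,0.01],[5,-3,35,0],[2,0,35,0],[0,0,35,0],[0,0,20,0],[0,0,0,0]]]' 42; python3 plan.py .540 .096 .007 -18.5
```

```text
time: 2.92
ee_pos: [0.5467, 0.0827, 0.0454]
tool_rot: [3.136, 0.0, -0.315]
contact_force: [-1.0, -0.8, -0.4]
finger_gap: 0.0421
t 2.92 p [0.5467 0.0827 0.0454] rpy [ 3.136  0.    -0.315] gap 0.0421 F [-1.  -0.8 -0.4]
delta mm [-10.5 -10.7  38.4] turn 0.008 dist 41.2
delta in target axes [-10.5 -10.5  38.4] q [-0.1   0.62 -0.16  1.91  0.16  0.63 -2.24]
```

```bash
python3 -m jog '[[[-7,-7,0,0],[-3,-3,0,0],[0,0,0,0]]]' 42; python3 plan.py .540 .096 .007 -18.5
```

```text
time: 3.17
ee_pos: [0.5406, 0.0911, 0.0466]
tool_rot: [3.134, 0.0, -0.319]
contact_force: [0.1, -0.0, 0.7]
finger_gap: 0.0421
t 3.17 p [0.5406 0.0911 0.0466] rpy [ 3.134  0.    -0.319] gap 0.0421 F [ 0.1 -0.   0.7]
delta mm [-2.1 -4.7 39.6] turn 0.004 dist 39.9
delta in target axes [-2.1 -4.4 39.6] q [-0.12  0.61 -0.15  1.92  0.16  0.63 -2.26]
```

```bash
python3 -m jog '[[[-1,-5,9,0],[0,-2,10,0],[0,-1,10,0],[0,0,8,0],[0,0,0,0]]]' 42; python3 plan.py .540 .096 .007 -18.5
```

```text
time: 3.58
ee_pos: [0.5458, 0.1008, 0.0111]
tool_rot: [3.139, -0.009, -0.317]
contact_force: [0.1, -0.5, -0.2]
finger_gap: 0.0421
t 3.58 p [0.5458 0.1008 0.0111] rpy [ 3.139 -0.009 -0.317] gap 0.0421 F [ 0.1 -0.5 -0.2]
delta mm [-4.   6.4  4.1] turn 0.006 dist 8.6
delta in target axes [-3.9  6.4  4.1] q [-0.14  0.67 -0.13  1.94  0.18  0.54 -2.29]
```

```bash
python3 -m jog '[[[-4,6,2,0],[0,0,2,0],[0,0,0,0]]]' 42; python3 plan.py .540 .096 .007 -18.5
```

```text
time: 3.83
ee_pos: [0.539, 0.0959, 0.0056]
tool_rot: [3.138, -0.007, -0.316]
contact_force: [-0.3, -0.6, -0.4]
finger_gap: 0.0417
t 3.83 p [0.539  0.0959 0.0056] rpy [ 3.138 -0.007 -0.316] gap 0.0417 F [-0.3 -0.6 -0.4]
delta mm [ 1.  -0.4 -1.4] turn 0.007 dist 1.7
delta in target axes [ 0.9 -0.4 -1.4] q [-0.14  0.67 -0.13  1.96  0.18  0.52 -2.29]
```

```bash
python3 -m jog '[[[0,0,-1,0],[0,0,0,0],[0,0,0,0],[0,0,0,0],[0,0,0,0],[0,0,0,0],[0,0,0,0]]]' 5 100; python3 plan.py .540 .096 .007 -18.5
```

```text
time: 4.42
ee_pos: [0.5396, 0.0954, 0.008]
tool_rot: [3.138, -0.009, -0.317]
contact_force: [0.3, 1.2, -1.5]
finger_gap: 0.0141
t 4.42 p [0.5396 0.0954 0.008 ] rpy [ 3.138 -0.009 -0.317] gap 0.0141 F [ 0.3  1.2 -1.5]
delta mm [ 0.2 -0.7  1. ] turn 0.006 dist 1.3
delta in target axes [ 0.2 -0.7  1. ] q [-0.14  0.67 -0.13  1.96  0.18  0.52 -2.29]
```

```bash
python3 -m jog '[[[0,0,-10,0],[0,0,-20,0],[0,0,-30,0],[0,0,-35,0],[0,0,-35,0],[0,0,-20,0],[0,0,0,0]]]'
python3 - <<'E'
from h import *
import pickle
o=manip.get_obs(); print(o['contact_force']); d=snap('wrist','wrist3.png')
T=np.eye(4);T[:3,:3]=R.from_euler('xyz',o['tool_rot']).as_matrix();T[:3,3]=o['ee_pos'];d['T']=T@d['hand_eye'];pickle.dump(d,open('w3.pkl','wb'))
E
python3 plan.py .5865 -.1835 .14 -5.5
```

```text
time: 5.0
ee_pos: [0.5365, 0.0965, 0.1665]
tool_rot: [3.136, -0.004, -0.316]
contact_force: [0.2, 1.1, -0.7]
finger_gap: 0.0143
[ 0.19711271  1.1158709  -0.69793305]
t 5.05 p [0.5362 0.0964 0.1651] rpy [ 3.136e+00 -3.000e-03 -3.160e-01] gap 0.0144 F [0.3 0.2 0.7]
delta mm [134.7 250.3  26.9] turn -0.22 dist 285.5
delta in target axes [ 76.9 273.8  25.1] q [-0.1   0.45 -0.19  1.81  0.11  0.89 -2.23]
```

View pics/wrist3.png

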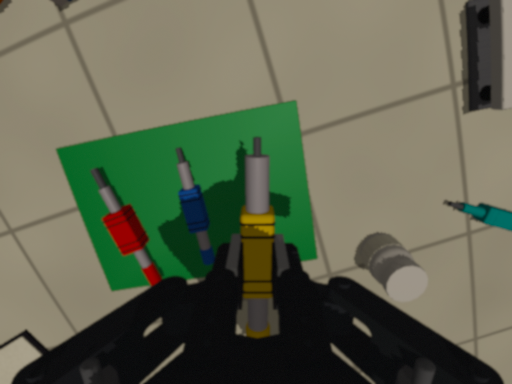

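```bash
python3 -m jog '[[[9,20,0,0],[11,33,0,0],[11,35,0,0],[11,35,0,0],[11,35,0,0],[8,25,0,-0.05],[5,10,0,-0.08],[0,0,0,-0.08]]]'
python3 plan.py .5855 -.1835 .14 -5.5
```

```text
time: 5.72
ee_pos: [0.5351, -0.1131, 0.1593]
tool_rot: [3.137, 0.008, -0.093]
contact_force: [-0.3, 0.3, -1.1]
finger_gap: 0.0142
t 5.72 p [ 0.5351 -0.1131  0.1593] rpy [ 3.137  0.008 -0.093] gap 0.0142 F [-0.3  0.3 -1.1]
delta mm [56.9 65.3 19.2] turn 0.003 dist 88.7
delta in target axes [56.9 65.2 19.3] q [ 0.31  0.46 -0.23  1.8   0.13  0.9  -1.64]
```

```bash
python3 -m jog '[[[20,22,0,0],[20,22,0,0],[14,16,10,0],[2,4,8,0],[0,0,0,0]]]'
python3 plan.py .5855 -.1835 .1 -5.5
python3 - <<'E'
from h import *
import pickle
o=manip.get_obs(); d=snap('wrist','wrist4.png')
T=np.eye(4);T[:3,:3]=R.from_euler('xyz',o['tool_rot']).as_matrix();T[:3,3]=o['ee_pos'];d['T']=T@d['hand_eye'];pickle.dump(d,open('w4.pkl','wb'))
E
```

```text
time: 6.13
ee_pos: [0.5813, -0.1864, 0.1338]
tool_rot: [3.138, 0.02, -0.09]
contact_force: [-0.4, 0.6, -0.4]
finger_gap: 0.0144
t 6.13 p [ 0.5813 -0.1864  0.1338] rpy [ 3.138  0.02  -0.09 ] gap 0.0144 F [-0.4  0.6 -0.4]
delta mm [ 4.6 -3.4 33.7] turn 0.006 dist 34.2
delta in target axes [ 3.9 -3.3 33.8] q [ 0.4   0.58 -0.21  1.65  0.15  0.94 -1.53]
```

View pics/wrist4.png

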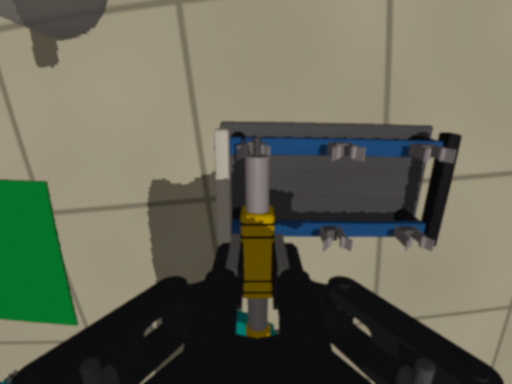

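```bash
cat > ov.py <<'E'
import sys,pickle
from h import *
d=pickle.load(open(sys.argv[1],'rb')); im=d['color']; x0,y0,x1,y1=map(int,sys.argv[3:7])
cx,cy,yw=(float(v) for v in sys.argv[7:10])
c=np.array([cx,cy]);y=np.radians(yw); ex=np.array([np.cos(y),np.sin(y)]);ey=np.array([-np.sin(y),np.cos(y)])
s=min(790/(x1-x0),590/(y1-y0))
a=cv2.resize(im[y0:y1,x0:x1],None,fx=s,fy=s,interpolation=3)[...,::-1].copy()
def mk(u,v,z,col):
    p=proj(d,[*(c+ex*u+ey*v),z])[0]; cv2.drawMarker(a,tuple(int(q) for q in ((p-[x0,y0]+.5)*s)),col,cv2.MARKER_CROSS,10,1)
for u in(-.052,.052):
    for v in(-.102,.102): mk(u,v,.048,(0,0,255))
for u in(-.0435,-.0325,.0325,.0435):
    for k in(-1,0,1):
        for e in (-.0035,.0035): mk(u,.07*k+e,.0695,(0,255,255))
cv2.imwrite(sys.argv[2],a)
E
python3 ov.py w4.pkl pics/o4.png 205 110 475 260 .579 -.2535 -5.5
```

```text
(no output)
```

View pics/o4.png

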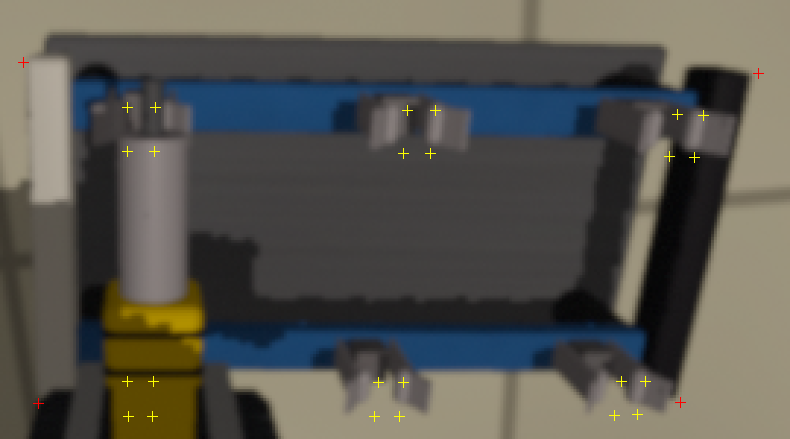

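```bash
python3 -m jog '[[[3,-2,12,0],[2,-1,12,0],[0,0,14,0],[0,0,5,0],[0,0,0,0]]]'
python3 plan.py .586 -.184 .066 -5.5
```

```text
time: 6.6
ee_pos: [0.584, -0.1767, 0.087]
tool_rot: [3.141, 0.023, -0.084]
contact_force: [0.1, 0.1, -0.7]
finger_gap: 0.0143
t 6.6 p [ 0.584  -0.1767  0.087 ] rpy [ 3.141  0.023 -0.084] gap 0.0143 F [ 0.1  0.1 -0.7]
delta mm [ 3.1  7.1 20.9] turn 0.012 dist 22.3
delta in target axes [ 2.7  7.  21. ] q [ 0.38  0.64 -0.2   1.7   0.17  0.84 -1.56]
```

```bash
python3 -m jog '[[[2,6,2,0.01],[0,1,4,0],[0,0,4,0],[0,0,0,0]]]'
python3 plan.py .586 -.184 .066 -5.5
```

```text
time: 6.93
ee_pos: [0.5856, -0.1827, 0.0768]
tool_rot: [3.142, 0.022, -0.092]
contact_force: [0.0, 0.0, -0.7]
finger_gap: 0.0142
t 6.93 p [ 0.5856 -0.1827  0.0768] rpy [ 3.142  0.022 -0.092] gap 0.0142 F [ 0.   0.  -0.7]
delta mm [ 0.8  1.3 10.8] turn 0.004 dist 10.9
delta in target axes [ 0.6  1.3 10.8] q [ 0.38  0.65 -0.2   1.7   0.17  0.83 -1.56]
```

```bash
python3 -m jog '[[[0,1,5,0],[0,0,0,0]]]'; python3 plan.py .586 -.184 .066 -5.5
python3 - <<'E'
from h import *
d=snap('wrist','w5.png')['color'];s=snap('scene','s5.png')['color']
a=cv2.resize(d[90:300,170:450],(560,420),interpolation=3);b=cv2.resize(s[170:290,85:235],(600,480)[::1],interpolation=3)
cv2.imwrite('pics/w5c.png',a[...,::-1]);cv2.imwrite('pics/s5c.png',b[...,::-1])
E
```

```text
time: 7.1
ee_pos: [0.5857, -0.1841, 0.0719]
tool_rot: [3.141, 0.021, -0.092]
contact_force: [-0.9, -0.2, -0.5]
finger_gap: 0.014
t 7.1 p [ 0.5857 -0.1841  0.0719] rpy [ 3.141  0.021 -0.092] gap 0.014 F [-0.9 -0.2 -0.5]
delta mm [ 0.4 -0.1  5.9] turn 0.004 dist 5.9
delta in target axes [ 0.3 -0.1  5.9] q [ 0.38  0.66 -0.2   1.7   0.17  0.82 -1.56]
```

View pics/w5c.png

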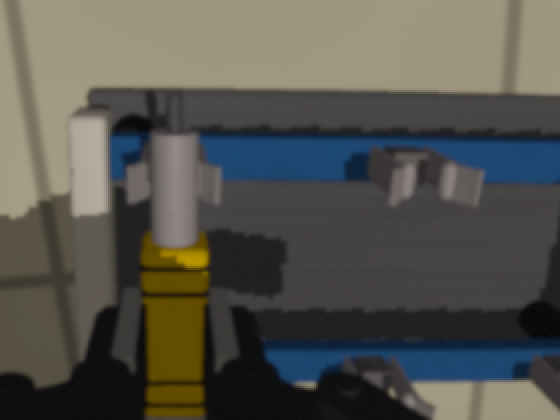

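View pics/s5c.png

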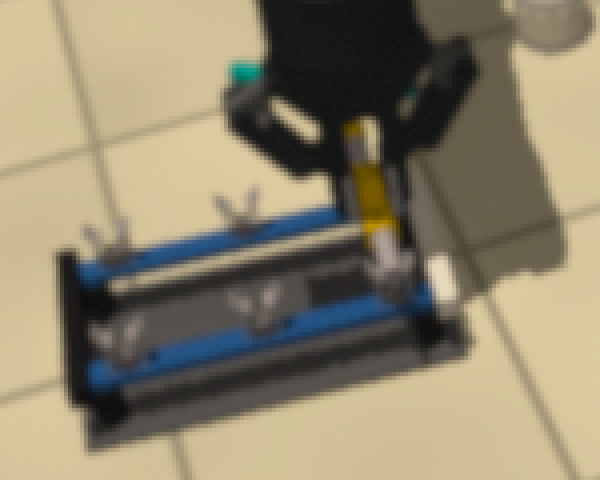

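The neck is centred over its clip: the jaws span 127–222 and the neck is at 174 in the crop. I'll press now.

```bash
python3 -m jog '[[[0,0,5,0],[0,0,3,0],[0,0,3,0],[0,0,3,0]]]'; python3 -m jog '[[[0,0,3,0],[0,0,0,0]]]';python3 plan.py .586 -.184 .066 -5.5
```

```text
time: 7.53
ee_pos: [0.5874, -0.1839, 0.0597]
tool_rot: [3.141, 0.016, -0.092]
contact_force: [-1.3, 0.6, 7.9]
finger_gap: 0.0139
time: 7.7
ee_pos: [0.5879, -0.1836, 0.0573]
tool_rot: [3.141, 0.014, -0.092]
contact_force: [-2.3, -0.4, 6.8]
finger_gap: 0.0145
t 7.7 p [ 0.5879 -0.1836  0.0573] rpy [ 3.141  0.014 -0.092] gap 0.0145 F [-2.3 -0.4  6.8]
delta mm [-2.   0.6 -8.6] turn 0.004 dist 8.9
delta in target axes [-1.9  0.6 -8.7] q [ 0.38  0.68 -0.19  1.72  0.18  0.78 -1.56]
```

```bash
for i in 1; do python3 -m jog '[[[0,0,3,0],[0,0,0,0]]]'; python3 -m jog '[[[0,0,3,0],[0,0,0,0]]]'; done
```

```text
time: 7.87
ee_pos: [0.5884, -0.1837, 0.0557]
tool_rot: [3.14, 0.013, -0.093]
contact_force: [-2.2, 1.2, 7.2]
finger_gap: 0.0141
time: 8.03
ee_pos: [0.589, -0.1838, 0.0544]
tool_rot: [3.14, 0.01, -0.093]
contact_force: [-3.0, 1.4, 7.7]
finger_gap: 0.014
```

Run:
```python
from h import *
o=manip.get_obs();print(o['ft_torque'])
d=snap('wrist','w6.png')['color'];s=snap('scene','s6.png')['color']
a=cv2.resize(d[90:384,140:450],(620,588),interpolation=3);b=cv2.resize(s[170:290,85:235],(600,480)[::1],interpolation=3)
cv2.imwrite('pics/w6c.png',a[...,::-1]);cv2.imwrite('pics/s6c.png',b[...,::-1])
```

```text
[ 0.13275586  0.5958125  -0.08791885]
```

View pics/w6c.png

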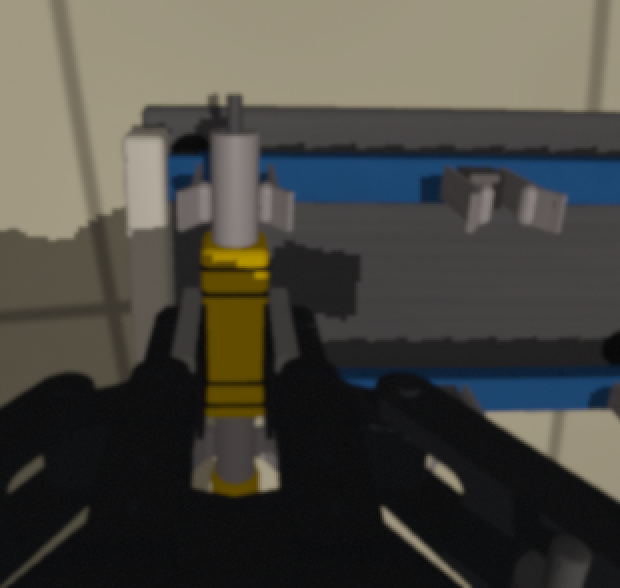

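View pics/s6c.png

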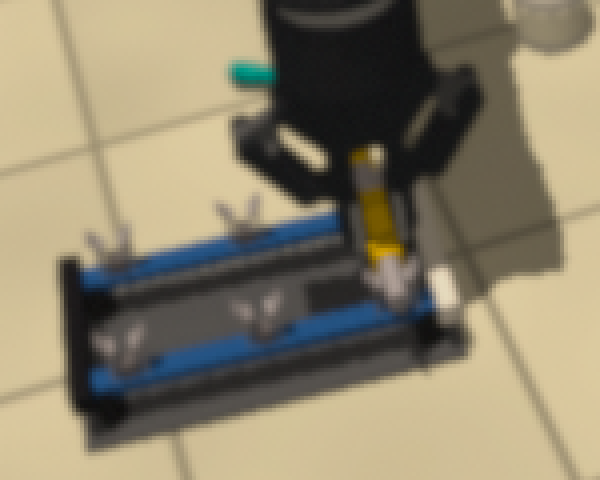

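```bash
python3 -m jog '[[[-2,0,4,0],[0,0,1,0]]]'; python3 -m jog '[[[-1,0,4,0],[0,0,1,0]]]'
```

```text
time: 8.3
ee_pos: [0.5883, -0.1837, 0.0514]
tool_rot: [3.139, 0.007, -0.094]
contact_force: [-5.1, 1.1, 4.8]
finger_gap: 0.0142
time: 8.47
ee_pos: [0.5885, -0.1837, 0.0477]
tool_rot: [3.139, 0.004, -0.094]
contact_force: [-3.9, 0.6, 8.0]
finger_gap: 0.0142
```

```bash
python3 -m jog '[[[-1,0,4,0],[0,0,1,0]]]'
```

```text
time: 8.63
ee_pos: [0.5886, -0.1838, 0.0444]
tool_rot: [3.138, 0.001, -0.094]
contact_force: [-3.9, 1.2, 11.2]
finger_gap: 0.0143
```

```bash
python3 -m jog '[[[-1,0,3,0],[0,0,1,0]]]'
```

```text
time: 8.8
ee_pos: [0.5887, -0.1838, 0.0426]
tool_rot: [3.138, -0.002, -0.094]
contact_force: [-5.5, 1.8, 12.5]
finger_gap: 0.0142
```

```bash
python3 -m jog '[[[-1,0,2,0],[0,0,1,0]]]'
```

```text
time: 8.97
ee_pos: [0.5887, -0.1838, 0.042]
tool_rot: [3.137, -0.005, -0.094]
contact_force: [-5.5, 0.5, 12.6]
finger_gap: 0.014
```

```bash
python3 -m jog '[[[-3,0,3,0],[-2,0,2,0]]]'
```

```text
time: 9.13
ee_pos: [0.5887, -0.1838, 0.0407]
tool_rot: [3.136, -0.016, -0.094]
contact_force: [-1.3, 0.3, 14.2]
finger_gap: 0.0144
```

```bash
python3 -m jog '[[[-3,0,3,0],[-2,0,2,0]]]';  python3 -c "
from h import *
print(manip.get_obs()['ft_torque'])
d=snap('wrist','w7.png')['color'];s=snap('scene','s7.png')['color']
a=cv2.resize(d[90:384,140:450],(620,588),interpolation=3);b=cv2.resize(s[170:290,85:235],(600,480)[::1],interpolation=3)
cv2.imwrite('pics/w7c.png',a[...,::-1]);cv2.imwrite('pics/s7c.png',b[...,::-1])"
```

```text
time: 9.3
ee_pos: [0.5888, -0.1838, 0.0397]
tool_rot: [3.135, -0.027, -0.093]
contact_force: [-0.7, 0.4, 14.4]
finger_gap: 0.0141
[ 0.18785182  0.76146958 -0.08169701]
```

View pics/w7c.png

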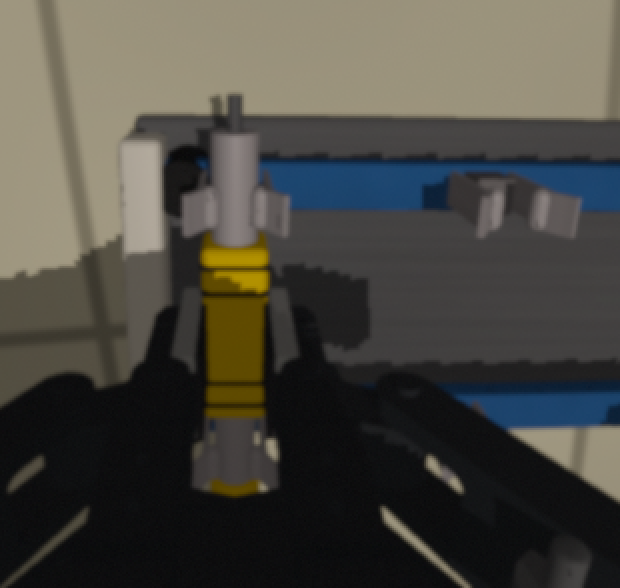

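View pics/s7c.png

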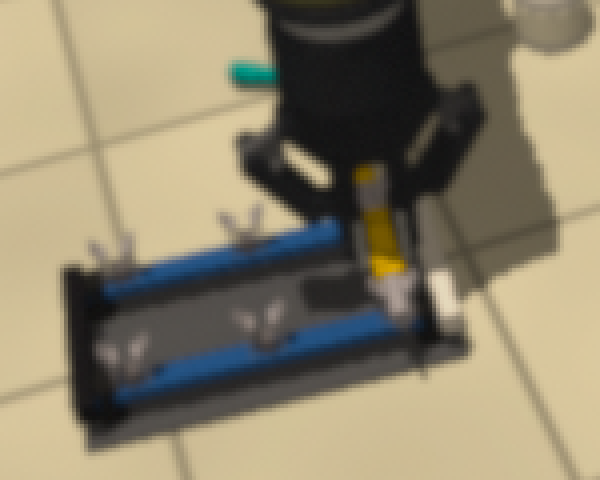

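```bash
python3 -m jog '[[[3,0,2,0],[2,0,2,0]]]'
```

```text
time: 9.57
ee_pos: [0.5913, -0.1842, 0.0383]
tool_rot: [3.134, -0.023, -0.094]
contact_force: [-6.6, 1.5, 16.4]
finger_gap: 0.0143
```

```bash
python3 -m jog '[[[2,0,3,0],[1,0,2,0]]]'
```

```text
time: 9.73
ee_pos: [0.5913, -0.1843, 0.0356]
tool_rot: [3.133, -0.017, -0.095]
contact_force: [-5.6, 0.2, 19.4]
finger_gap: 0.0143
```

Force reached 19.4 N, which means the driver is home. Now I'll ease off and release.

```bash
python3 -m jog '[[[0,0,-5,0],[0,0,-3,0],[0,0,0,0]]]'
```

```text
time: 9.98
ee_pos: [0.5913, -0.1843, 0.0465]
tool_rot: [3.132, -0.018, -0.095]
contact_force: [-2.5, 1.5, 9.2]
finger_gap: 0.0142
```

```bash
python3 -m jog '[[[0,0,-2,0],[0,0,-1,0],[0,0,0,0]]]'; python3 -m jog '[[[0,0,0,0],[0,0,0,0],[0,0,0,0],[0,0,0,0]]]' 38
```

```text
time: 10.23
ee_pos: [0.5912, -0.1842, 0.0512]
tool_rot: [3.131, -0.019, -0.095]
contact_force: [-1.8, -0.1, 4.4]
finger_gap: 0.0142
time: 10.57
ee_pos: [0.5913, -0.1842, 0.0504]
tool_rot: [3.131, -0.018, -0.094]
contact_force: [-0.9, -0.3, 0.5]
finger_gap: 0.0381
```

```bash
python3 -m jog '[[[0,0,-15,0],[0,0,-25,0],[0,0,-35,0],[0,0,-40,0],[0,0,-30,0],[0,0,0,0]]]'
python3 - <<'E'
from h import *
import pickle
o=manip.get_obs(); d=snap('wrist','wrist8.png')
T=np.eye(4);T[:3,:3]=R.from_euler('xyz',o['tool_rot']).as_matrix();T[:3,3]=o['ee_pos'];d['T']=T@d['hand_eye'];pickle.dump(d,open('w8.pkl','wb'))
s=snap('scene','s8.png')['color'];b=cv2.resize(s[170:290,85:235],(600,480)[::1],interpolation=3)
cv2.imwrite('pics/s8c.png',b[...,::-1])
E
python3 plan.py .533 .172 .1 -7
```

```text
time: 11.07
ee_pos: [0.5867, -0.1818, 0.196]
tool_rot: [3.134, -0.008, -0.094]
contact_force: [1.6, 0.8, 1.7]
finger_gap: 0.0378
t 11.17 p [ 0.5846 -0.1814  0.1913] rpy [ 3.135e+00 -2.000e-03 -9.300e-02] gap 0.0378 F [-0.   0.3  0.1]
delta mm [ -84.6 -347.7   88.8] turn 0.029 dist 368.7
delta in target axes [ -94.3 -344.5   91.3] q [ 0.4   0.52 -0.22  1.6   0.13  1.04 -1.53]
```

View pics/wrist8.png

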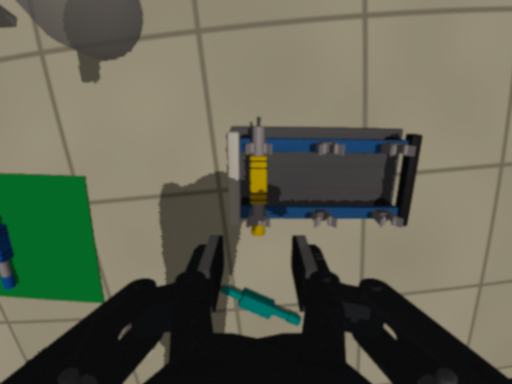

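View pics/s8c.png

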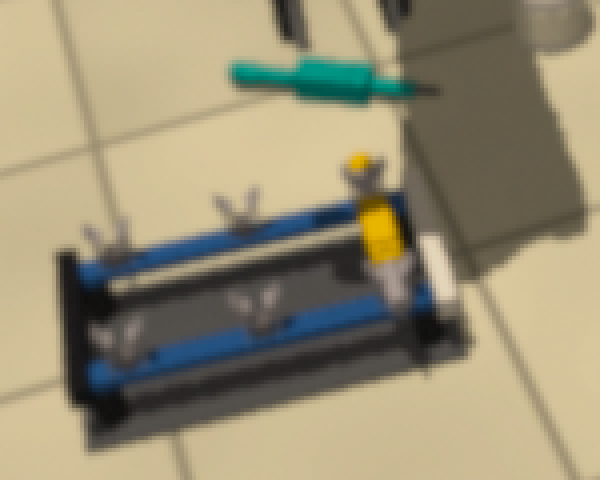

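```bash
cat > seat.py <<'E'
import sys,pickle
from h import *
# report grips on rail in slot coordinates
d=pickle.load(open(sys.argv[1],'rb')); im=d['color']; hsv=cv2.cvtColor(im,cv2.COLOR_RGB2HSV)
c=np.array([.5795,-.2535]);y=np.radians(-5.5); ex=np.array([np.cos(y),np.sin(y)]);ey=np.array([-np.sin(y),np.cos(y)])
for nm,hr,z in [('red',None,.070),('blue',(100,125),.0685),('yellow',(15,35),.0665)]:
    H=hsv[...,0]; m=(H<8)|(H>172) if hr is None else (H>=hr[0])&(H<=hr[1])
    m=(m&(hsv[...,1]>120)&(hsv[...,2]>50)).astype(np.uint8)
    n,l,s,cc=cv2.connectedComponentsWithStats(m)
    for i in range(1,n):
        if s[i,4]<30: continue
        ys,xs=np.where(l==i); P=back(d,np.c_[xs,ys],z)[:,:2]-c; q=np.c_[P@ex,P@ey]
        if abs(q.mean(0)[0])<.09 and abs(q.mean(0)[1])<.12: print(nm,s[i,4],'u range',np.percentile(q[:,0],[2,98]).round(4),'v range',np.percentile(q[:,1],[2,98]).round(4))
E
python3 seat.py w8.pkl; python3 ov.py w8.pkl pics/o8.png 215 110 445 245 .5795 -.2535 -5.5
```

```text
blue 83 u range [0.0372 0.0486] v range [0.0783 0.0872]
blue 1200 u range [0.0359 0.0481] v range [-0.0678  0.0569]
blue 1041 u range [-0.0318 -0.0197] v range [-0.0722  0.0586]
yellow 886 u range [-0.0171  0.0311] v range [0.0611 0.0788]
yellow 136 u range [-0.0542 -0.0415] v range [0.0634 0.076 ]
```

View pics/o8.png

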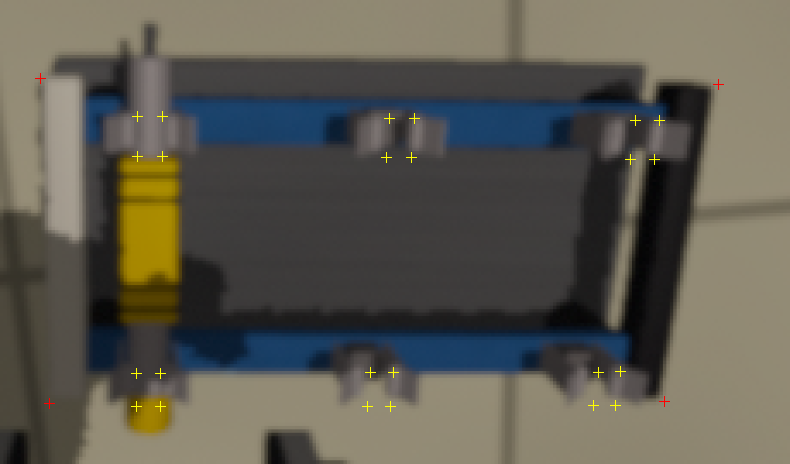

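The yellow driver is seated, but it sits about 7 mm towards +x and its grip shoulder is against the front clip. I'll regrip it and slide it back along its axis.

```bash
python3 plan.py .592 -.1845 .055 -5.5; python3 -m jog '[[[3,2,25,0],[3,1,35,0],[1,0,35,0],[0,0,20,0],[0,0,0,0]]]' 34; python3 plan.py .592 -.1845 .051 -5.5
```

```text
t 11.17 p [ 0.5846 -0.1814  0.1913] rpy [ 3.135e+00 -2.000e-03 -9.300e-02] gap 0.0378 F [-0.   0.3  0.1]
delta mm [  7.3   1.4 136.3] turn 0.003 dist 136.5
delta in target axes [  7.6   2.3 136.3] q [ 0.4   0.52 -0.22  1.6   0.13  1.04 -1.53]
time: 11.58
ee_pos: [0.5894, -0.1856, 0.0672]
tool_rot: [3.135, 0.002, -0.093]
contact_force: [-0.6, 0.3, -0.5]
finger_gap: 0.0338
t 11.58 p [ 0.5894 -0.1856  0.0672] rpy [ 3.135e+00  2.000e-03 -9.300e-02] gap 0.0338 F [-0.6  0.3 -0.5]
delta mm [ 2.5 -1.5 16.2] turn 0.003 dist 16.5
delta in target axes [ 2.5 -1.4 16.2] q [ 0.38  0.66 -0.19  1.72  0.18  0.78 -1.56]
```

```bash
python3 -m jog '[[[2,-1,7,0],[1,0,7,0],[0,0,3,0],[0,0,0,0]]]'; python3 -m jog '[[[0,0,0,0],[0,0,0,0],[0,0,0,0],[0,0,0,0],[0,0,0,0]]]' 5 100; python3 -m jog '[[[-4,0,0,0],[-4,0,0,0]]]'
```

```text
time: 11.92
ee_pos: [0.591, -0.1844, 0.047]
tool_rot: [3.137, 0.007, -0.093]
contact_force: [-2.7, -0.7, 3.8]
finger_gap: 0.0342
time: 12.33
ee_pos: [0.5919, -0.1841, 0.0489]
tool_rot: [3.137, 0.004, -0.093]
contact_force: [0.5, 0.1, -4.9]
finger_gap: 0.0149
time: 12.5
ee_pos: [0.5855, -0.1835, 0.0493]
tool_rot: [3.137, 0.001, -0.093]
contact_force: [2.9, 0.1, -3.9]
finger_gap: 0.0149
```

```bash
python3 -m jog '[[[0,0,0,0],[0,0,0,0],[0,0,0,0],[0,0,0,0]]]' 34;  python3 -m jog '[[[0,0,-20,0],[0,0,-30,0],[0,0,-40,0],[0,0,-40,0],[0,0,-15,0],[0,0,0,0]]]'
cat > shot.py <<'E'
import sys,pickle
from h import *
n=sys.argv[1]
o=manip.get_obs(); d=snap('wrist',n+'.png')
T=np.eye(4);T[:3,:3]=R.from_euler('xyz',o['tool_rot']).as_matrix();T[:3,3]=o['ee_pos'];d['T']=T@d['hand_eye'];pickle.dump(d,open(n+'.pkl','wb'))
E
python3 shot.py w9; python3 seat.py w9.pkl; python3 ov.py w9.pkl pics/o9.png 205 110 445 245 .5795 -.2535 -5.5
python3 plan.py .533 .172 .1 -7
```

```text
time: 12.83
ee_pos: [0.5844, -0.1841, 0.0508]
tool_rot: [3.135, 0.0, -0.093]
contact_force: [0.3, -0.8, -0.3]
finger_gap: 0.0343
time: 13.33
ee_pos: [0.583, -0.1829, 0.201]
tool_rot: [3.136, 0.005, -0.093]
contact_force: [0.7, -0.1, 0.3]
finger_gap: 0.034
blue 83 u range [0.037  0.0484] v range [0.0781 0.0872]
blue 1191 u range [0.0358 0.0479] v range [-0.0673  0.0565]
blue 977 u range [-0.0318 -0.0202] v range [-0.0727  0.0566]
yellow 832 u range [-0.0232  0.0239] v range [0.0615 0.0788]
yellow 130 u range [-0.0611 -0.0482] v range [0.0641 0.0764]
t 13.38 p [ 0.5829 -0.1828  0.2   ] rpy [ 3.136  0.006 -0.093] gap 0.034 F [ 0.7 -0.8  0.5]
delta mm [ -82.  -349.2   98.6] turn 0.029 dist 372.0
delta in target axes [ -92.8 -346.1  100. ] q [ 0.4   0.51 -0.22  1.58  0.13  1.07 -1.52]
```

View pics/o9.png

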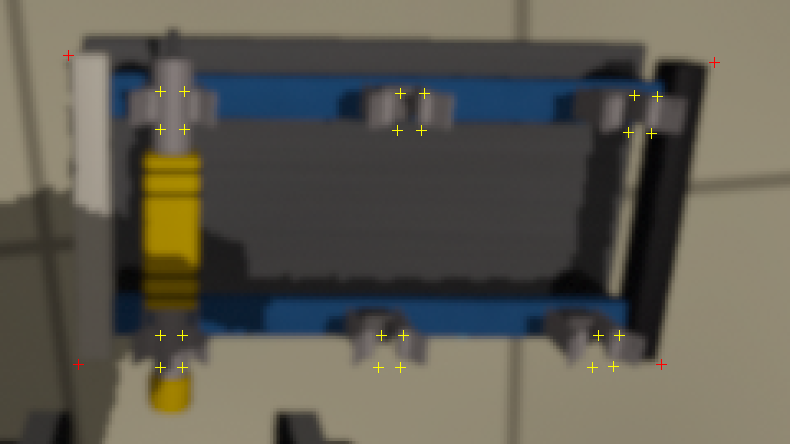

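```bash
python3 -m jog '[[[-20,-30,0,0],[-15,-36,0,0],[-10,-38,0,0],[-8,-38,0,0],[-8,-38,0,0],[-6,-38,0,0],[-6,-38,0,0],[-6,-38,0,0],[-3,-30,0,0],[0,-10,0,0]]]' 45; python3 plan.py .529 .1715 .008 -6
```

```text
time: 14.22
ee_pos: [0.5245, 0.1632, 0.184]
tool_rot: [3.129, 0.022, -0.106]
contact_force: [0.2, 1.5, -0.2]
finger_gap: 0.0451
t 14.22 p [0.5245 0.1632 0.184 ] rpy [ 3.129  0.022 -0.106] gap 0.0451 F [ 0.2  1.5 -0.2]
delta mm [  7.5 -11.  175.8] turn -0.001 dist 176.3
delta in target axes [  3.6  -8.7 176. ] q [-0.16  0.45 -0.28  1.75  0.14  0.99 -2.17]
```

```bash
python3 -m jog '[[[2,-6,25,0],[1,-4,35,0],[1,-2,35,0],[0,0,30,0],[0,0,12,0],[0,0,0,0]]]' 45; python3 plan.py .529 .1715 .008 -6; python3 shot.py w10
```

```text
time: 14.72
ee_pos: [0.5236, 0.1777, 0.0364]
tool_rot: [3.129, 0.026, -0.097]
contact_force: [-0.6, -0.4, 0.3]
finger_gap: 0.0452
t 14.72 p [0.5236 0.1777 0.0364] rpy [ 3.129  0.026 -0.097] gap 0.0452 F [-0.6 -0.4  0.3]
delta mm [ 6.7  5.3 28.3] turn 0.008 dist 29.5
delta in target axes [ 6.   5.6 28.4] q [-0.22  0.64 -0.23  1.89  0.22  0.66 -2.26]
```

View pics/w10.png

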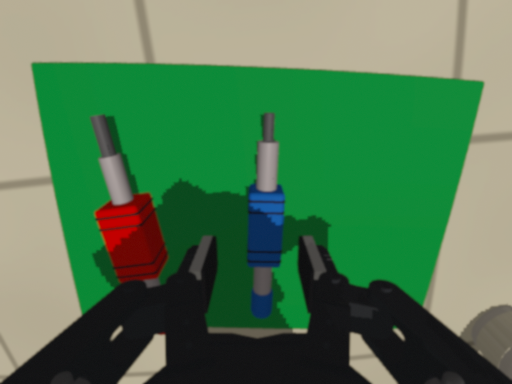

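Run:
```python
from h import *
import pickle
d=pickle.load(open('w10.pkl','rb'))
# blue top-face corners: front edge row 187ish, back 265
P=back(d,[[249,187],[283,187],[249,264],[280,264]],.025); print(P.round(4),P.mean(0))
P=back(d,[[97,212],[150,195],[118,281],[166,262]],.030); print(P.round(4),P.mean(0))
```

```text
[[0.5574 0.1785 0.025 ]
 [0.5555 0.1595 0.025 ]
 [0.5072 0.1839 0.025 ]
 [0.5052 0.1646 0.025 ]] [0.53132041 0.1716335  0.025     ]
[[0.5528 0.2657 0.03  ]
 [0.5598 0.233  0.03  ]
 [0.5059 0.2661 0.03  ]
 [0.5168 0.233  0.03  ]] [0.53383683 0.24946288 0.03      ]
```

```bash
python3 -m jog '[[[6,4,7,0],[2,1,8,0],[0,0,7,0],[0,0,0,0]]]' 45; python3 plan.py .531 .1717 .008 -6
```

```text
time: 15.1
ee_pos: [0.5332, 0.1696, 0.0151]
tool_rot: [3.129, 0.023, -0.099]
contact_force: [0.1, 0.7, -0.1]
finger_gap: 0.0449
t 15.1 p [0.5332 0.1696 0.0151] rpy [ 3.129  0.023 -0.099] gap 0.0449 F [ 0.1  0.7 -0.1]
delta mm [-2.2 -2.   7.1] turn 0.006 dist 7.7
delta in target axes [-2.4 -1.9  7.1] q [-0.21  0.68 -0.22  1.89  0.24  0.62 -2.25]
```

```bash
python3 -m jog '[[[-2,-2,3,0],[0,0,3,0],[0,0,0,0]]]' 45; python3 plan.py .531 .1717 .008 -6
```

```text
time: 15.35
ee_pos: [0.5322, 0.1717, 0.0096]
tool_rot: [3.13, 0.021, -0.1]
contact_force: [0.2, -0.9, 0.0]
finger_gap: 0.0451
t 15.35 p [0.5322 0.1717 0.0096] rpy [ 3.13   0.021 -0.1  ] gap 0.0451 F [ 0.2 -0.9  0. ]
delta mm [-1.1  0.1  1.7] turn 0.005 dist 2.0
delta in target axes [-1.2  0.2  1.6] q [-0.22  0.69 -0.21  1.9   0.24  0.6  -2.26]
```

```bash
python3 -m jog '[[[0,0,1,0],[0,0,0,0],[0,0,0,0],[0,0,0,0],[0,0,0,0],[0,0,0,0]]]' 8 100;python3 plan.py .531 .1717 .008 -6; python3 -m jog '[[[0,0,-10,0],[0,0,-20,0],[0,0,-30,0],[0,0,-35,0],[0,0,-35,0],[0,0,-20,0],[0,0,0,0]]]'; python3 plan.py .54 -.1 .15 -6
```

```text
time: 15.85
ee_pos: [0.5324, 0.1726, 0.0099]
tool_rot: [3.131, 0.019, -0.099]
contact_force: [0.0, 0.1, -0.6]
finger_gap: 0.0187
t 15.85 p [0.5324 0.1726 0.0099] rpy [ 3.131  0.019 -0.099] gap 0.0187 F [ 0.   0.1 -0.6]
delta mm [-1.3  1.   2. ] turn 0.006 dist 2.6
delta in target axes [-1.3  1.   1.9] q [-0.22  0.69 -0.21  1.9   0.24  0.6  -2.26]
time: 16.43
ee_pos: [0.5335, 0.1739, 0.1683]
tool_rot: [3.13, 0.024, -0.098]
contact_force: [-0.3, 0.1, -0.1]
finger_gap: 0.019
t 16.43 p [0.5335 0.1739 0.1683] rpy [ 3.13   0.024 -0.098] gap 0.019 F [-0.3  0.1 -0.1]
delta mm [ 33.6 271.7  20.7] turn 0.007 dist 274.6
delta in target axes [ 35.1 271.7  18.3] q [-0.17  0.49 -0.28  1.74  0.16  0.97 -2.18]
```

```bash
python3 -m jog '[[[3,25,0,0],[4,35,0,0],[4,38,0,0],[4,38,0,0],[4,38,0,0],[4,38,0,0],[4,38,0,0],[4,38,0,0],[8,38,0,0],[8,38,0,0]]]'; python3 plan.py .5795 -.2535 .12 -5.5
```

```text
time: 17.27
ee_pos: [0.5453, -0.1936, 0.1718]
tool_rot: [3.14, 0.022, -0.075]
contact_force: [0.8, 0.9, -0.5]
finger_gap: 0.0184
t 17.27 p [ 0.5453 -0.1936  0.1718] rpy [ 3.14   0.022 -0.075] gap 0.0184 F [ 0.8  0.9 -0.5]
delta mm [39.7 57.  51. ] turn 0.021 dist 86.2
delta in target axes [39.8 56.3 51.8] q [ 0.45  0.5  -0.24  1.69  0.15  0.99 -1.49]
```

```bash
python3 -m jog '[[[14,20,5,0],[14,20,10,0.01],[10,14,15,0.01],[2,3,15,0],[0,0,0,0],[0,0,0,0]]]'; python3 plan.py .5795 -.2535 .085 -5.5
```

```text
time: 17.77
ee_pos: [0.5755, -0.2721, 0.1224]
tool_rot: [3.133, 0.026, -0.114]
contact_force: [0.4, 0.5, -0.6]
finger_gap: 0.0183
t 17.77 p [ 0.5755 -0.2721  0.1224] rpy [ 3.133  0.026 -0.114] gap 0.0183 F [ 0.4  0.5 -0.6]
delta mm [  2.8 -19.3  37.2] turn -0.018 dist 42.0
delta in target axes [  2.2 -18.9  37.4] q [ 0.52  0.63 -0.21  1.59  0.17  0.96 -1.44]
```

```bash
python3 -m jog '[[[2,-10,0,-0.01],[1,-7,3,0],[0,-1,5,0],[0,0,0,0]]]'; python3 plan.py .5795 -.2535 .085 -5.5
```

```text
time: 18.1
ee_pos: [0.581, -0.2492, 0.1158]
tool_rot: [3.135, 0.025, -0.099]
contact_force: [-0.0, -1.0, -1.3]
finger_gap: 0.0181
t 18.1 p [ 0.581  -0.2492  0.1158] rpy [ 3.135  0.025 -0.099] gap 0.0181 F [-0.  -1.  -1.3]
delta mm [-0.3  4.3 30.8] turn -0.003 dist 31.1
delta in target axes [-1.   4.5 30.8] q [ 0.49  0.63 -0.22  1.61  0.17  0.94 -1.46]
```

```bash
python3 -m jog '[[[-1,2,8,0],[0,1,10,0],[0,0,10,0],[0,0,2,0],[0,0,0,0]]]'; python3 plan.py .5795 -.2535 .075 -5.5
```

```text
time: 18.52
ee_pos: [0.5794, -0.2504, 0.0839]
tool_rot: [3.135, 0.023, -0.096]
contact_force: [-0.8, 0.2, -0.3]
finger_gap: 0.0184
t 18.52 p [ 0.5794 -0.2504  0.0839] rpy [ 3.135  0.023 -0.096] gap 0.0184 F [-0.8  0.2 -0.3]
delta mm [0.6 3.  8.9] turn 0.0 dist 9.4
delta in target axes [0.4 3.  8.9] q [ 0.49  0.67 -0.21  1.64  0.19  0.87 -1.47]
```

```bash
python3 -m jog '[[[-1,3,4,0],[0,0,6,0],[0,0,0,0]]]'; python3 plan.py .5795 -.2535 .075 -5.5; python3 shot.py w11; python3 -c "
import cv2
a=cv2.imread('pics/w11.png')[90:300,120:420];cv2.imwrite('pics/w11c.png',cv2.resize(a,None,fx=2.6,fy=2.6,interpolation=3))"
```

```text
time: 18.77
ee_pos: [0.5773, -0.2543, 0.0725]
tool_rot: [3.135, 0.024, -0.097]
contact_force: [-0.4, 0.9, -0.6]
finger_gap: 0.0187
t 18.77 p [ 0.5773 -0.2543  0.0725] rpy [ 3.135  0.024 -0.097] gap 0.0187 F [-0.4  0.9 -0.6]
delta mm [ 2.1 -1.  -2.6] turn -0.001 dist 3.5
delta in target axes [ 2.2 -1.  -2.5] q [ 0.49  0.68 -0.21  1.66  0.19  0.85 -1.47]
```

View pics/w11c.png

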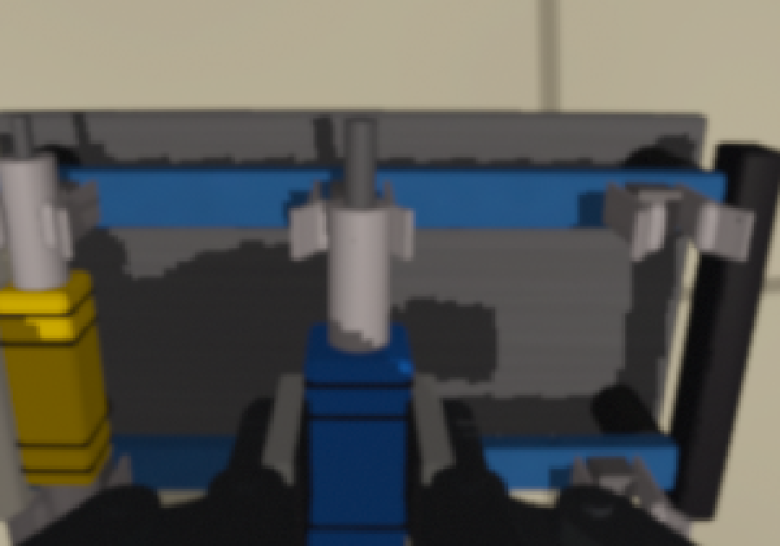

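```bash
cat > uv.py <<'E'
import sys,pickle
from h import *
d=pickle.load(open(sys.argv[1],'rb'))
c=np.array([.5795,-.2535]);y=np.radians(-5.5); ex=np.array([np.cos(y),np.sin(y)]);ey=np.array([-np.sin(y),np.cos(y)])
for a in sys.argv[2:]:
    u,v,z=map(float,a.split(',')); P=back(d,[[u,v]],z)[0]; q=P[:2]-c; print(a,P.round(4),'uv',(q@ex).round(4),(q@ey).round(4))
E
python3 uv.py w11.pkl 257.7,170,.08 256,216,.0875 257,224,.0875
```

```text
257.7,170,.08 [ 0.6252 -0.2595  0.08  ] uv 0.0461 -0.0015
256,216,.0875 [ 0.6046 -0.2566  0.0875] uv 0.0252 -0.0007
257,224,.0875 [ 0.6003 -0.2567  0.0875] uv 0.021 -0.0012
```

```bash
python3 -m jog '[[[0,-1,4,0],[0,0,4,0],[0,0,3,0],[0,0,3,0],[0,0,0,0]]]'; python3 -m jog '[[[0,0,4,0],[0,0,1,0]]]';python3 -m jog '[[[0,0,4,0],[0,0,1,0]]]'
```

```text
time: 19.23
ee_pos: [0.5788, -0.2531, 0.0593]
tool_rot: [3.135, 0.02, -0.096]
contact_force: [-0.7, 0.6, 3.1]
finger_gap: 0.0183
time: 19.4
ee_pos: [0.579, -0.2532, 0.0544]
tool_rot: [3.134, 0.019, -0.096]
contact_force: [0.2, 0.2, -2.1]
finger_gap: 0.0184
time: 19.57
ee_pos: [0.5793, -0.2534, 0.0494]
tool_rot: [3.134, 0.018, -0.096]
contact_force: [-1.6, 1.3, 6.4]
finger_gap: 0.0186
```

```bash
python3 -m jog '[[[0,0,4,0],[0,0,1,0]]]';python3 -m jog '[[[0,0,4,0],[0,0,1,0]]]'
```

```text
time: 19.73
ee_pos: [0.5793, -0.2534, 0.0453]
tool_rot: [3.134, 0.018, -0.096]
contact_force: [-2.4, 0.7, 9.2]
finger_gap: 0.0185
time: 19.9
ee_pos: [0.5793, -0.2534, 0.0421]
tool_rot: [3.133, 0.017, -0.096]
contact_force: [-2.1, 1.4, 12.6]
finger_gap: 0.0184
```

```bash
python3 -m jog '[[[0,0,4,0],[0,0,1,0]]]'
```

```text
time: 20.07
ee_pos: [0.5793, -0.2534, 0.0396]
tool_rot: [3.132, 0.016, -0.096]
contact_force: [-3.2, 2.5, 13.9]
finger_gap: 0.0184
```

```bash
python3 -m jog '[[[0,0,3,0],[0,0,1,0]]]'
```

```text
time: 20.23
ee_pos: [0.5793, -0.2534, 0.0384]
tool_rot: [3.131, 0.015, -0.096]
contact_force: [-3.9, 1.6, 15.1]
finger_gap: 0.0188
```

```bash
python3 -m jog '[[[0,0,4,0],[0,0,1,0]]]'
```

```text
time: 20.4
ee_pos: [0.5794, -0.2534, 0.0368]
tool_rot: [3.13, 0.013, -0.096]
contact_force: [-4.1, 2.2, 15.8]
finger_gap: 0.0185
```

```bash
python3 -m jog '[[[0,0,-5,0],[0,0,-4,0],[0,0,-2,0],[0,0,-1,0],[0,0,0,0]]]'; python3 -m jog '[[[0,0,0,0],[0,0,0,0],[0,0,0,0],[0,0,0,0]]]' 40; python3 -m jog '[[[0,0,-15,0],[0,0,-25,0],[0,0,-35,0],[0,0,-40,0],[0,0,-30,0],[0,0,0,0]]]'; python3 shot.py w12;python3 seat.py w12.pkl; python3 ov.py w12.pkl pics/o12.png 165 110 405 245 .5795 -.2535 -5.5;python3 plan.py .531 .253 .2 3
```

```text
time: 20.82
ee_pos: [0.5793, -0.2534, 0.0524]
tool_rot: [3.129, 0.012, -0.096]
contact_force: [0.2, 0.8, 2.9]
finger_gap: 0.0187
time: 21.15
ee_pos: [0.5788, -0.2538, 0.0506]
tool_rot: [3.129, 0.014, -0.097]
contact_force: [-0.2, -0.6, 0.1]
finger_gap: 0.0401
time: 21.65
ee_pos: [0.5787, -0.2519, 0.1956]
tool_rot: [3.132, 0.024, -0.097]
contact_force: [0.9, -0.7, 1.1]
finger_gap: 0.0397
blue 36 u range [0.0448 0.0494] v range [0.074  0.0807]
blue 635 u range [0.0369 0.049 ] v range [0.0095 0.057 ]
blue 719 u range [0.0359 0.0482] v range [-0.0799 -0.0105]
blue 788 u range [-0.0165  0.0205] v range [-0.0099  0.0099]
blue 670 u range [-0.0309 -0.0197] v range [-0.0801  0.0083]
blue 154 u range [-0.0689 -0.0523] v range [-0.0052  0.0054]
yellow 954 u range [-0.0235  0.0242] v range [0.0586 0.078 ]
yellow 154 u range [-0.0613 -0.0472] v range [0.0613 0.0752]
t 21.7 p [ 0.5778 -0.2517  0.1932] rpy [ 3.133  0.027 -0.097] gap 0.0401 F [ 0.5 -0.7 -0.4]
delta mm [ -95.8 -497.7   -8.7] turn -0.15 dist 506.9
delta in target axes [ -20.3 -506.5   -6.8] q [ 0.5   0.56 -0.23  1.52  0.15  1.11 -1.43]
```

View pics/o12.png

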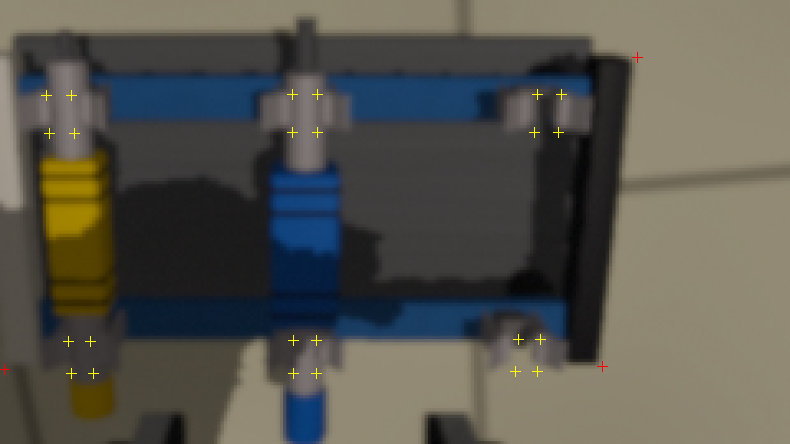

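Both are seated. Blue sits about 4–5 mm towards −x, so I'll nudge it forward the same way.

```bash
python3 -m jog '[[[0,0,25,0],[-1,0,35,0],[0,0,35,0],[0,0,20,0],[0,0,0,0]]]' 40; python3 plan.py .577 -.2535 .051 -5.5
```

```text
time: 22.12
ee_pos: [0.5733, -0.2528, 0.0724]
tool_rot: [3.132, 0.024, -0.098]
contact_force: [-0.6, -0.1, 0.3]
finger_gap: 0.0401
t 22.12 p [ 0.5733 -0.2528  0.0724] rpy [ 3.132  0.024 -0.098] gap 0.0401 F [-0.6 -0.1  0.3]
delta mm [ 4.2  0.1 21.3] turn -0.002 dist 21.7
delta in target axes [ 3.7  0.3 21.4] q [ 0.49  0.67 -0.21  1.67  0.19  0.84 -1.47]
```

```bash
python3 -m jog '[[[1,0,7,0],[1,0,7,0],[0,0,3,0],[0,0,0,0]]]'; python3 -m jog '[[[0,0,0,0],[0,0,0,0],[0,0,0,0],[0,0,0,0],[0,0,0,0]]]' 8 100; python3 -m jog '[[[3,0,0,0],[1,0,0,0]]]'
```

```text
time: 22.45
ee_pos: [0.5742, -0.2529, 0.0527]
tool_rot: [3.133, 0.028, -0.098]
contact_force: [-0.3, -0.4, 1.0]
finger_gap: 0.0403
time: 22.87
ee_pos: [0.5756, -0.2528, 0.0554]
tool_rot: [3.132, 0.024, -0.098]
contact_force: [0.3, -0.5, -1.7]
finger_gap: 0.0184
time: 23.03
ee_pos: [0.5797, -0.2533, 0.0557]
tool_rot: [3.132, 0.024, -0.098]
contact_force: [-0.2, 0.7, -1.1]
finger_gap: 0.0181
```

```bash
python3 -m jog '[[[0,0,0,0],[0,0,0,0],[0,0,0,0],[0,0,0,0]]]' 40; python3 -m jog '[[[0,0,-20,0],[0,0,-25,0],[0,0,-35,0],[0,0,-40,0],[0,0,-25,0],[0,0,0,0]]]'; python3 shot.py w13;python3 seat.py w13.pkl; python3 ov.py w13.pkl pics/o13.png 165 110 405 245 .5795 -.2535 -5.5;python3 plan.py .531 .253 .2 3
```

```text
time: 23.37
ee_pos: [0.5809, -0.2539, 0.0565]
tool_rot: [3.131, 0.022, -0.098]
contact_force: [0.1, -0.7, -1.1]
finger_gap: 0.0401
time: 23.87
ee_pos: [0.583, -0.2525, 0.2057]
tool_rot: [3.133, 0.026, -0.098]
contact_force: [-0.1, 0.7, -0.3]
finger_gap: 0.0401
blue 34 u range [0.0446 0.0494] v range [0.0747 0.0808]
blue 625 u range [0.0364 0.0492] v range [0.0101 0.0563]
blue 674 u range [0.0363 0.049 ] v range [-0.079  -0.0099]
blue 741 u range [-0.0106  0.0253] v range [-0.0102  0.0101]
blue 74 u range [-0.0184 -0.0139] v range [-0.0084  0.0093]
blue 623 u range [-0.031  -0.0196] v range [-0.0808  0.0058]
blue 138 u range [-0.0643 -0.0473] v range [-0.0044  0.0054]
yellow 884 u range [-0.0234  0.0242] v range [0.0589 0.0781]
yellow 144 u range [-0.0614 -0.048 ] v range [0.0612 0.0753]
t 23.92 p [ 0.5824 -0.2524  0.2038] rpy [ 3.133  0.028 -0.098] gap 0.0403 F [-0.2  0.   0.4]
delta mm [-100.3 -498.     2.3] turn -0.15 dist 508.0
delta in target axes [ -24.9 -507.4    3.8] q [ 0.5   0.56 -0.23  1.49  0.15  1.14 -1.43]
```

View pics/o13.png

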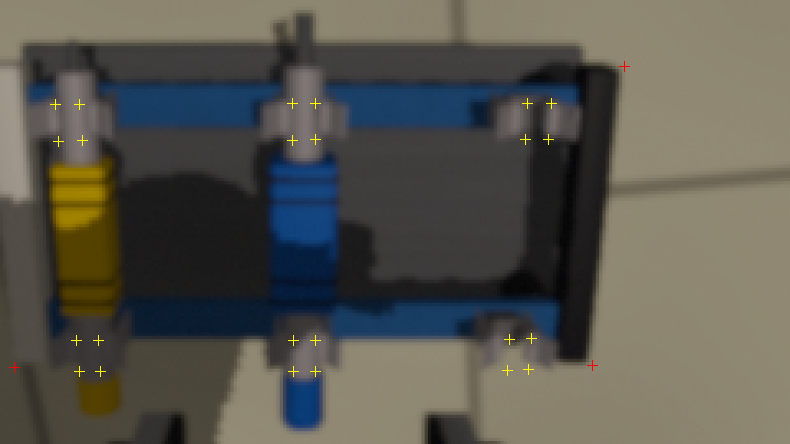

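```bash
python3 -m jog '[[[-15,-30,0,0],[-15,-36,0,0],[-12,-38,0,0],[-8,-38,0,0],[-8,-38,0,0],[-8,-38,0,0],[-8,-38,0,0],[-8,-38,0,0],[-8,-38,0,0],[-8,-38,0,0]]]' 50; python3 plan.py .53 .253 .15 3
```

```text
time: 24.75
ee_pos: [0.5151, 0.1258, 0.1902]
tool_rot: [3.123, 0.039, -0.12]
contact_force: [0.7, 0.1, -0.6]
finger_gap: 0.0497
t 24.75 p [0.5151 0.1258 0.1902] rpy [ 3.123  0.039 -0.12 ] gap 0.0497 F [ 0.7  0.1 -0.6]
delta mm [   1.1 -128.8   37.8] turn -0.173 dist 134.3
delta in target axes [  21.5 -126.3   40.2] q [-0.09  0.43 -0.29  1.77  0.14  1.01 -2.13]
```

```bash
python3 -m jog '[[[0,-38,5,-0.02],[0,-36,8,-0.05],[2,-30,12,-0.05],[5,-16,12,-0.05],[0,0,0,0],[0,0,0,0]]]'; python3 plan.py .53 .253 .15 3; python3 shot.py w14
```

```text
time: 25.25
ee_pos: [0.5221, 0.2614, 0.1427]
tool_rot: [3.134, 0.051, 0.072]
contact_force: [-0.0, 0.0, -0.5]
finger_gap: 0.05
t 25.25 p [0.5221 0.2614 0.1427] rpy [3.134 0.051 0.072] gap 0.05 F [-0.   0.  -0.5]
delta mm [ 6.9  9.  -7.6] turn 0.02 dist 13.6
delta in target axes [ 7.5  8.8 -7.3] q [-0.28  0.56 -0.35  1.69  0.2   0.98 -2.19]
```

View pics/w14.png

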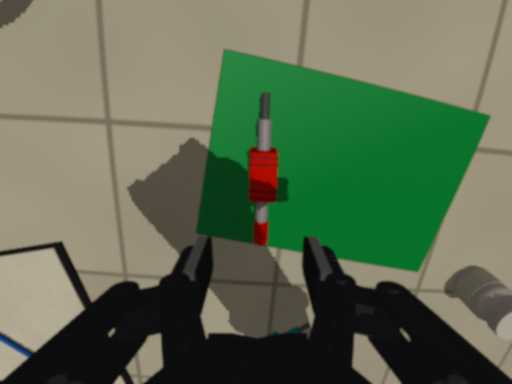

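Run:
```python
from h import *
import pickle
d=pickle.load(open('w14.pkl','rb')); im=d['color']; hsv=cv2.cvtColor(im,cv2.COLOR_RGB2HSV)
H=hsv[...,0]; m=((H<8)|(H>172))&(hsv[...,1]>130)&(hsv[...,2]>60); m[:100]=0
n,l,s,c=cv2.connectedComponentsWithStats(m.astype(np.uint8))
for i in range(1,n):
    if s[i,4]<40: continue
    ys,xs=np.where(l==i); P=back(d,np.c_[xs,ys],.028 if s[i,4]>700 else .02)[:,:2]; v=np.linalg.svd(P-P.mean(0))[2][0]; q=P@v; w=P@[-v[1],v[0]]
    mid=v*(q.max()+q.min())/2+np.array([-v[1],v[0]])*(w.max()+w.min())/2
    print(s[i],P.mean(0).round(4),mid.round(4),np.degrees(np.arctan2(v[1],v[0])),np.ptp(q),np.ptp(w))
```

```text
[ 250  148   27   55 1349] [0.5312 0.2556] [0.5305 0.2551] -176.38202280307397 0.0526144980444353 0.02464559325782309
[254 221  13  25 266] [0.4658 0.2526] [0.4657 0.2527] -177.45947993390348 0.02818245882407927 0.012601027639641521
```

```bash
python3 -m jog '[[[5,4,20,0.01],[3,2,25,0.01],[0,0,30,0],[0,0,20,0],[0,0,0,0]]]' 50; python3 plan.py .53 .2548 .008 3
```

```text
time: 25.72
ee_pos: [0.5285, 0.2462, 0.0467]
tool_rot: [3.13, 0.046, 0.037]
contact_force: [-1.4, -0.0, -0.2]
finger_gap: 0.0501
t 25.72 p [0.5285 0.2462 0.0467] rpy [3.13  0.046 0.037] gap 0.0501 F [-1.4 -0.  -0.2]
delta mm [ 3.5 -9.  38.5] turn -0.015 dist 39.7
delta in target axes [ 1.9 -8.5 38.7] q [-0.29  0.67 -0.3   1.78  0.25  0.77 -2.25]
```

```bash
python3 -m jog '[[[2,-6,2,-0.01],[1,-2,8,0],[0,0,10,0],[0,0,8,0],[0,0,0,0]]]' 50; python3 plan.py .53 .2548 .008 3
```

```text
time: 26.13
ee_pos: [0.5331, 0.2516, 0.0203]
tool_rot: [3.13, 0.041, 0.041]
contact_force: [-0.5, 0.4, -0.5]
finger_gap: 0.0505
t 26.13 p [0.5331 0.2516 0.0203] rpy [3.13  0.041 0.041] gap 0.0505 F [-0.5  0.4 -0.5]
delta mm [-2.5 -3.5 12.3] turn -0.011 dist 13.0
delta in target axes [-3.  -3.4 12.3] q [-0.31  0.72 -0.28  1.79  0.27  0.72 -2.26]
```

```bash
python3 -m jog '[[[-2,-3,4,-0.01],[-1,0,5,0],[0,0,3,0],[0,0,0,0]]]' 50; python3 plan.py .53 .2548 .008 3
```

```text
time: 26.47
ee_pos: [0.5295, 0.2553, 0.0081]
tool_rot: [3.131, 0.039, 0.053]
contact_force: [-0.7, 0.0, 0.3]
finger_gap: 0.05
t 26.47 p [0.5295 0.2553 0.0081] rpy [3.131 0.039 0.053] gap 0.05 F [-0.7  0.   0.3]
delta mm [0.4 0.5 0.1] turn 0.001 dist 0.7
delta in target axes [0.4 0.5 0.1] q [-0.32  0.73 -0.28  1.8   0.28  0.69 -2.27]
```

```bash
python3 -m jog '[[[0,0,0,0],[0,0,0,0],[0,0,0,0],[0,0,0,0],[0,0,0,0],[0,0,0,0]]]' 12 100;python3 plan.py .53 .2548 .008 3; python3 -m jog '[[[0,0,-10,0],[0,0,-20,0],[0,0,-30,0],[0,0,-35,0],[0,0,-35,0],[0,0,-20,0],[0,0,0,0]]]'; python3 shot.py w15; python3 plan.py .53 -.1 .16 -5.5
```

```text
time: 26.97
ee_pos: [0.5297, 0.2555, 0.0087]
tool_rot: [3.131, 0.039, 0.053]
contact_force: [0.7, 0.3, -1.5]
finger_gap: 0.024
t 26.97 p [0.5297 0.2555 0.0087] rpy [3.131 0.039 0.053] gap 0.024 F [ 0.7  0.3 -1.5]
delta mm [0.3 0.7 0.7] turn 0.001 dist 1.0
delta in target axes [0.2 0.7 0.7] q [-0.32  0.73 -0.28  1.8   0.28  0.69 -2.27]
time: 27.55
ee_pos: [0.5337, 0.2565, 0.1664]
tool_rot: [3.13, 0.045, 0.054]
contact_force: [0.9, 1.0, -1.2]
finger_gap: 0.0241
t 27.6 p [0.5333 0.2563 0.1649] rpy [3.129 0.046 0.054] gap 0.0242 F [ 0.7  0.3 -0.7]
delta mm [-22.3 355.5  10.4] turn 0.15 dist 356.3
delta in target axes [ 30.8 355.    4.9] q [-0.27  0.55 -0.34  1.64  0.19  1.03 -2.19]
```

View pics/w15.png

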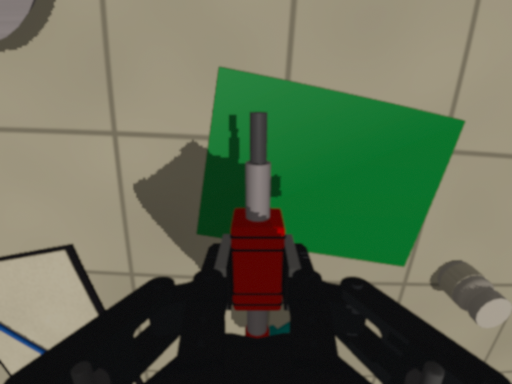

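```bash
python3 -m jog '[[[0,20,0,0],[-1,33,0,0],[-1,38,0,0],[-1,38,0,0],[-1,38,0,0],[-1,38,0,0],[-1,38,0,0],[-1,38,0,0],[-1,38,0,0.02],[-1,38,0,0.02]]]'; python3 plan.py .572 -.323 .16 -5.5
```

```text
time: 28.43
ee_pos: [0.5367, -0.103, 0.1575]
tool_rot: [3.135, 0.062, 0.035]
contact_force: [1.5, 0.9, -2.0]
finger_gap: 0.0241
t 28.43 p [ 0.5367 -0.103   0.1575] rpy [3.135 0.062 0.035] gap 0.0241 F [ 1.5  0.9 -2. ]
delta mm [ 27.3 221.1  -2.8] turn 0.131 dist 222.8
delta in target axes [ 56.2 215.6  -2.5] q [ 0.34  0.5  -0.31  1.76  0.19  0.98 -1.59]
```

```bash
python3 -m jog '[[[4,30,0,0.03],[5,34,0,0.03],[7,34,0,0.03],[8,34,0,0.03],[10,30,0,0],[10,20,0,0],[5,8,0,0],[0,0,0,0]]]'; python3 plan.py .572 -.323 .09 -5.5
```

```text
time: 29.1
ee_pos: [0.5671, -0.3166, 0.1433]
tool_rot: [3.126, 0.082, -0.106]
contact_force: [0.7, -0.2, -0.9]
finger_gap: 0.0242
t 29.1 p [ 0.5671 -0.3166  0.1433] rpy [ 3.126  0.082 -0.106] gap 0.0242 F [ 0.7 -0.2 -0.9]
delta mm [ 9.9  5.  52.7] turn -0.01 dist 53.9
delta in target axes [ 5.5  5.9 53.3] q [ 0.58  0.66 -0.23  1.48  0.2   1.11 -1.39]
```

```bash
python3 -m jog '[[[1,1,5,0],[1,1,5,0],[1,0,5,0],[1,0,5,0],[1,0,5,0],[0,0,5,0],[0,0,5,0],[0,0,5,0],[0,0,0,0]]]'; python3 plan.py .572 -.323 .09 -5.5
```

```text
time: 29.85
ee_pos: [0.5678, -0.3087, 0.0964]
tool_rot: [3.133, 0.088, -0.095]
contact_force: [0.5, 0.0, -0.9]
finger_gap: 0.0239
t 29.85 p [ 0.5678 -0.3087  0.0964] rpy [ 3.133  0.088 -0.095] gap 0.0239 F [ 0.5  0.  -0.9]
delta mm [ 6.1 13.8  6. ] turn 0.001 dist 16.2
delta in target axes [ 5.6 13.8  6.4] q [ 0.57  0.7  -0.23  1.53  0.21  1.02 -1.4 ]
```

```bash
python3 -m jog '[[[0,0,-30,0],[0,0,-30,0]]]'; python3 -m jog '[[[0,0,0,0],[0,0,0,0]]]'; python3 -m jog '[[[-25,0,0,0],[-25,0,0,0]]]'; python3 -m jog '[[[0,0,0,0],[0,0,0,0]]]'
```

```text
time: 30.02
ee_pos: [0.5691, -0.3072, 0.1505]
tool_rot: [3.137, 0.1, -0.095]
contact_force: [1.0, -0.2, -0.5]
finger_gap: 0.0239
time: 30.18
ee_pos: [0.572, -0.3081, 0.1562]
tool_rot: [3.134, 0.092, -0.095]
contact_force: [-0.1, -0.6, -1.9]
finger_gap: 0.024
time: 30.35
ee_pos: [0.5259, -0.3022, 0.1596]
tool_rot: [3.135, 0.087, -0.092]
contact_force: [-1.0, -0.0, -0.9]
finger_gap: 0.0239
time: 30.52
ee_pos: [0.5208, -0.3027, 0.1592]
tool_rot: [3.134, 0.091, -0.095]
contact_force: [0.2, -0.6, -0.7]
finger_gap: 0.0244
```

```bash
python3 -m jog '[[[-10,0,30,0],[-10,0,30,0]]]'; python3 -m jog '[[[0,0,0,0],[0,0,0,0]]]'; python3 -m jog '[[[10,0,-8,0],[10,0,-8,0],[10,0,-8,0],[10,0,-8,0],[10,0,-8,0]]]'; python3 -m jog '[[[0,0,0,0]]]'; python3 -c "
from h import *
print(manip.get_obs()['joint_pos'].round(3))"
```

```text
time: 30.68
ee_pos: [0.5013, -0.3022, 0.1048]
tool_rot: [3.13, 0.078, -0.094]
contact_force: [-0.3, -0.8, -3.3]
finger_gap: 0.0237
time: 30.85
ee_pos: [0.4976, -0.3012, 0.1]
tool_rot: [3.134, 0.087, -0.094]
contact_force: [1.3, -0.0, -1.0]
finger_gap: 0.0239
time: 31.27
ee_pos: [0.5556, -0.3064, 0.14]
tool_rot: [3.135, 0.087, -0.095]
contact_force: [-0.1, 0.1, -2.5]
finger_gap: 0.0242
time: 31.35
ee_pos: [0.56, -0.3062, 0.1427]
tool_rot: [3.134, 0.081, -0.093]
contact_force: [0.6, 0.0, -1.4]
finger_gap: 0.0238
[ 0.581  0.643 -0.241  1.509  0.196  1.089 -1.382]
```

```bash
python3 -m jog '[[[-10,0,30,0],[-10,0,28,0],[0,0,0,0],[5,0,-7,0],[5,0,-8,0],[5,0,-9,0],[5,0,-9,0],[5,0,-9,0],[0,0,-4,0],[0,0,0,0]]]'; python3 -m jog '[[[-10,0,30,0],[-10,0,28,0],[0,0,0,0],[5,0,-7,0],[5,0,-8,0],[5,0,-9,0],[5,0,-9,0],[5,0,-9,0],[0,0,-4,0],[0,0,0,0]]]'
```

```text
time: 32.18
ee_pos: [0.5781, -0.3072, 0.1479]
tool_rot: [3.131, 0.061, -0.09]
contact_force: [0.3, 0.5, -2.2]
finger_gap: 0.024
time: 33.02
ee_pos: [0.5941, -0.3087, 0.1544]
tool_rot: [3.128, 0.043, -0.089]
contact_force: [-0.6, -0.4, -2.5]
finger_gap: 0.0247
```

```bash
python3 plan.py .572 -.323 .09 -5.5; python3 -m jog '[[[-6,4,8,0],[-6,4,8,0],[-5,3,8,0],[-3,1,8,0],[0,0,8,0],[0,0,6,0],[0,0,0,0]]]'; python3 plan.py .572 -.323 .085 -5.5
```

```text
t 33.02 p [ 0.5941 -0.3087  0.1544] rpy [ 3.128  0.043 -0.089] gap 0.0247 F [-0.6 -0.4 -2.5]
delta mm [-18.   15.4  65.4] turn 0.007 dist 69.6
delta in target axes [-20.6  16.4  64.4] q [ 0.56  0.66 -0.25  1.44  0.19  1.1  -1.39]
time: 33.6
ee_pos: [0.5662, -0.321, 0.1046]
tool_rot: [3.128, 0.046, -0.091]
contact_force: [-0.1, -0.7, -2.2]
finger_gap: 0.024
t 33.6 p [ 0.5662 -0.321   0.1046] rpy [ 3.128  0.046 -0.091] gap 0.024 F [-0.1 -0.7 -2.2]
delta mm [ 6.8  1.2 19.3] turn 0.005 dist 20.5
delta in target axes [ 6.   1.5 19.6] q [ 0.6   0.68 -0.24  1.55  0.21  0.98 -1.38]
```

```bash
python3 -m jog '[[[3,1,7,0],[3,0,7,0],[1,0,7,0],[0,0,5,0],[0,0,0,0]]]'; python3 plan.py .572 -.323 .07 -5.5; python3 shot.py w16;  python3 -c "
import cv2
a=cv2.imread('pics/w16.png')[90:300,120:420];cv2.imwrite('pics/w16c.png',cv2.resize(a,None,fx=2.6,fy=2.6,interpolation=3))"
```

```text
time: 34.02
ee_pos: [0.5732, -0.3223, 0.0743]
tool_rot: [3.129, 0.046, -0.09]
contact_force: [0.2, 0.1, -1.7]
finger_gap: 0.024
t 34.02 p [ 0.5732 -0.3223  0.0743] rpy [ 3.129  0.046 -0.09 ] gap 0.024 F [ 0.2  0.1 -1.7]
delta mm [-0.9  0.8  4.4] turn 0.006 dist 4.5
delta in target axes [-1.1  0.8  4.3] q [ 0.59  0.72 -0.23  1.56  0.22  0.93 -1.39]
```

View pics/w16c.png

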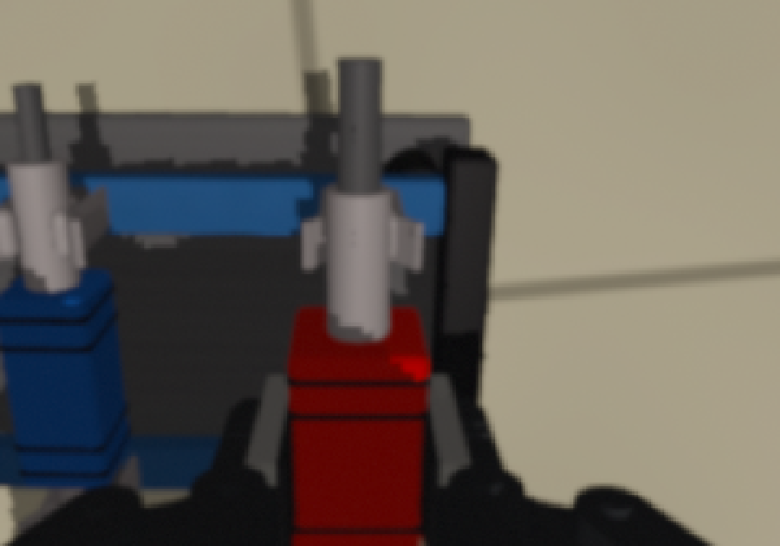

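```bash
python3 -m jog '[[[-1,0,5,0],[0,0,4,0],[0,0,3,0],[0,0,3,0],[0,0,0,0]]]'; python3 -m jog '[[[0,0,4,0],[0,0,1,0]]]'
```

```text
time: 34.48
ee_pos: [0.5725, -0.3229, 0.0598]
tool_rot: [3.128, 0.043, -0.09]
contact_force: [0.5, 0.7, -1.3]
finger_gap: 0.024
time: 34.65
ee_pos: [0.573, -0.3231, 0.0558]
tool_rot: [3.127, 0.041, -0.09]
contact_force: [-1.9, 1.5, 3.4]
finger_gap: 0.0241
```

```bash
python3 -m jog '[[[0,0,4,0],[0,0,1,0]]]'
```

```text
time: 34.82
ee_pos: [0.5736, -0.3232, 0.0523]
tool_rot: [3.126, 0.039, -0.09]
contact_force: [-2.7, 0.8, 6.0]
finger_gap: 0.0241
```

```bash
python3 -m jog '[[[0,0,4,0],[0,0,1,0]]]';python3 -m jog '[[[0,0,4,0],[0,0,1,0]]]'
```

```text
time: 34.98
ee_pos: [0.5745, -0.3233, 0.0487]
tool_rot: [3.126, 0.036, -0.09]
contact_force: [-0.0, 0.1, -2.1]
finger_gap: 0.0241
time: 35.15
ee_pos: [0.5747, -0.3234, 0.0446]
tool_rot: [3.125, 0.035, -0.09]
contact_force: [-1.0, 1.3, 6.2]
finger_gap: 0.0237
```

```bash
python3 -m jog '[[[0,0,4,0],[0,0,1,0]]]'
```

```text
time: 35.32
ee_pos: [0.5746, -0.3234, 0.0409]
tool_rot: [3.125, 0.034, -0.091]
contact_force: [-2.2, 1.1, 8.1]
finger_gap: 0.0239
```

```bash
python3 -m jog '[[[0,0,4,0],[0,0,1,0]]]'; python3 -m jog '[[[0,0,3,0],[0,0,1,0]]]'
```

```text
time: 35.48
ee_pos: [0.5747, -0.3234, 0.0379]
tool_rot: [3.124, 0.034, -0.091]
contact_force: [-3.5, 1.7, 11.8]
finger_gap: 0.0241
time: 35.65
ee_pos: [0.5747, -0.3234, 0.0364]
tool_rot: [3.123, 0.033, -0.091]
contact_force: [-4.2, 2.0, 11.8]
finger_gap: 0.0244
```

```bash
python3 -m jog '[[[0,0,3,0],[0,0,1,0]]]'
```

```text
time: 35.82
ee_pos: [0.5748, -0.3234, 0.0353]
tool_rot: [3.122, 0.032, -0.091]
contact_force: [-2.5, 1.8, 13.3]
finger_gap: 0.0241
```

```bash
python3 -m jog '[[[0,0,4,0],[0,0,1,0]]]'
```

```text
time: 35.98
ee_pos: [0.5748, -0.3234, 0.0336]
tool_rot: [3.121, 0.031, -0.091]
contact_force: [-3.2, 1.9, 14.4]
finger_gap: 0.0243
```

```bash
python3 -m jog '[[[0,0,4,0],[0,0,1,0]]]'
```

```text
time: 36.15
ee_pos: [0.5748, -0.3234, 0.0323]
tool_rot: [3.12, 0.03, -0.091]
contact_force: [-4.8, 1.6, 15.7]
finger_gap: 0.0241
```

```bash
python3 -m jog '[[[0,0,-5,0],[0,0,-4,0],[0,0,-3,0],[0,0,-1,0],[0,0,0,0]]]'; python3 -m jog '[[[0,0,0,0],[0,0,0,0],[0,0,0,0],[0,0,0,0]]]' 42; python3 -m jog '[[[0,0,-15,0],[0,0,-25,0],[0,0,-35,0],[0,0,-40,0],[0,0,-30,0],[0,0,0,0]]]'; python3 shot.py w17;python3 seat.py w17.pkl; python3 ov.py w17.pkl pics/o17.png 110 110 380 260 .5795 -.2535 -5.5;python3 -c "
from h import *
s=snap('scene','s17.png')['color'];b=cv2.resize(s[170:290,85:235],(750,600),interpolation=3)
cv2.imwrite('pics/s17c.png',b[...,::-1])"
```

```text
time: 36.57
ee_pos: [0.5747, -0.3234, 0.0486]
tool_rot: [3.119, 0.029, -0.091]
contact_force: [0.7, 0.9, 0.9]
finger_gap: 0.0239
time: 36.9
ee_pos: [0.5746, -0.3233, 0.0468]
tool_rot: [3.119, 0.03, -0.091]
contact_force: [-0.3, 0.5, -0.7]
finger_gap: 0.0418
time: 37.4
ee_pos: [0.5774, -0.3196, 0.1917]
tool_rot: [3.124, 0.04, -0.09]
contact_force: [0.0, -0.4, -0.3]
finger_gap: 0.0421
red 1410 u range [-0.0219  0.029 ] v range [-0.083  -0.0568]
red 276 u range [-0.0691 -0.0442] v range [-0.0761 -0.0635]
blue 619 u range [0.0372 0.0494] v range [0.0066 0.0513]
blue 689 u range [0.0372 0.0493] v range [-0.0597 -0.0129]
blue 124 u range [0.0364 0.0494] v range [-0.0885 -0.0773]
blue 835 u range [-0.0108  0.0267] v range [-0.012   0.0094]
blue 93 u range [-0.0183 -0.014 ] v range [-0.0099  0.0092]
blue 64 u range [-0.0304 -0.0183] v range [0.0451 0.0533]
blue 68 u range [-0.0303 -0.0193] v range [-0.0877 -0.0787]
blue 56 u range [-0.0248 -0.0215] v range [-0.0102  0.01  ]
blue 177 u range [-0.0639 -0.0473] v range [-0.0081  0.0038]
yellow 1105 u range [-0.0236  0.0244] v range [0.0547 0.0771]
yellow 147 u range [-0.0606 -0.0474] v range [0.0589 0.0737]
```

View pics/o17.png

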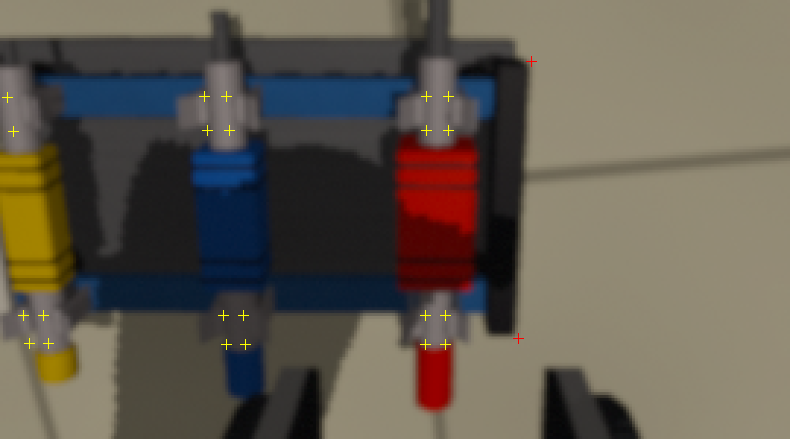

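View pics/s17c.png

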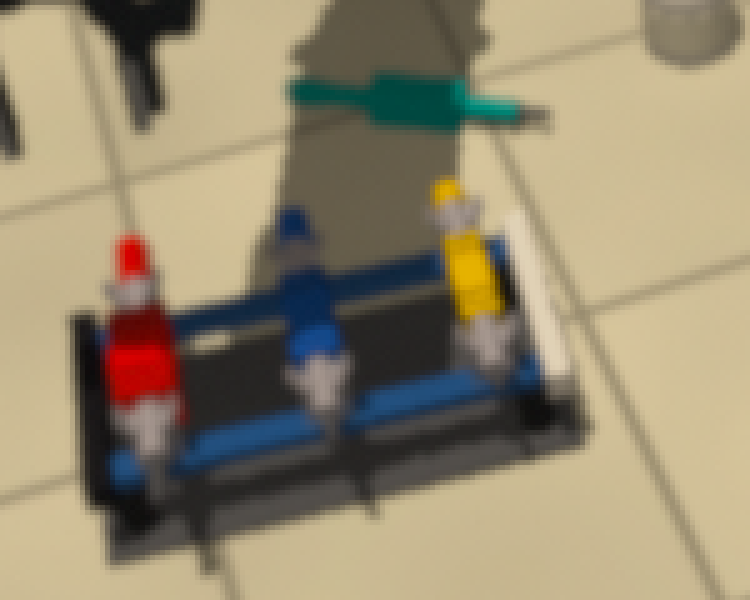

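All three are in order. Sliding yellow pulled upwards with about 5 N, so I'll check its height and press it again with closed fingers.

```bash
python3 plan.py .586 -.184 .1 -5.5; python3 -m jog '[[[0,-25,5,0],[0,-30,8,0],[0,-30,10,0],[0,-25,15,0],[0,-12,15,0],[0,0,10,0],[0,0,0,0],[0,0,0,0]]]' 0 40; python3 plan.py .586 -.184 .08 -5.5
```

```text
t 37.5 p [ 0.5754 -0.319   0.1869] rpy [ 3.126  0.046 -0.09 ] gap 0.0419 F [-0.6  0.6 -0.3]
delta mm [   2.4 -136.8   84.7] turn 0.006 dist 160.9
delta in target axes [  -2.4 -135.4   86.9] q [ 0.59  0.61 -0.25  1.43  0.19  1.16 -1.36]
time: 38.17
ee_pos: [0.576, -0.1934, 0.1066]
tool_rot: [3.129, 0.063, -0.093]
contact_force: [0.5, 0.1, 0.8]
finger_gap: -0.0002
t 38.17 p [ 0.576  -0.1934  0.1066] rpy [ 3.129  0.063 -0.093] gap -0.0002 F [0.5 0.1 0.8]
delta mm [ 10.8 -10.6  25.9] turn 0.003 dist 30.0
delta in target axes [  9.1 -10.3  26.6] q [ 0.42  0.63 -0.24  1.65  0.2   0.95 -1.57]
```

```bash
python3 -m jog '[[[5,-5,3,0],[4,-3,6,0],[1,-1,8,0],[0,0,6,0],[0,0,0,0]]]' 0 40; python3 plan.py .586 -.184 .08 -5.5
```

```text
time: 38.58
ee_pos: [0.5861, -0.1874, 0.0802]
tool_rot: [3.128, 0.064, -0.097]
contact_force: [-0.4, 0.8, -0.2]
finger_gap: -0.0
t 38.58 p [ 0.5861 -0.1874  0.0802] rpy [ 3.128  0.064 -0.097] gap -0.0 F [-0.4  0.8 -0.2]
delta mm [-0.4 -3.4  0.2] turn -0.001 dist 3.4
delta in target axes [-0.4 -3.4  0.2] q [ 0.4   0.67 -0.24  1.65  0.21  0.9  -1.6 ]
```

```bash
python3 -m jog '[[[0,-3,4,0],[0,0,4,0],[0,0,2,0],[0,0,0,0]]]'; python3 -m jog '[[[0,0,3,0],[0,0,0,0]]]'; python3 -m jog '[[[0,0,3,0],[0,0,0,0]]]'
```

```text
time: 38.92
ee_pos: [0.5855, -0.1852, 0.0691]
tool_rot: [3.127, 0.064, -0.098]
contact_force: [0.9, 0.3, -0.1]
finger_gap: -0.0001
time: 39.08
ee_pos: [0.5856, -0.1855, 0.0664]
tool_rot: [3.127, 0.062, -0.098]
contact_force: [-1.5, 0.8, 1.6]
finger_gap: 0.0002
time: 39.25
ee_pos: [0.5857, -0.1856, 0.064]
tool_rot: [3.127, 0.061, -0.098]
contact_force: [-0.5, 0.3, 2.7]
finger_gap: -0.0001
```

```bash
python3 -m jog '[[[0,0,4,0],[0,0,4,0],[0,0,0,0]]]';python3 -m jog '[[[0,0,4,0],[0,0,3,0],[0,0,0,0]]]'
```

```text
time: 39.5
ee_pos: [0.5857, -0.1857, 0.0582]
tool_rot: [3.126, 0.059, -0.099]
contact_force: [-3.6, 0.1, 9.1]
finger_gap: -0.0001
time: 39.75
ee_pos: [0.5858, -0.1857, 0.0548]
tool_rot: [3.125, 0.057, -0.099]
contact_force: [-3.7, 1.2, 11.5]
finger_gap: 0.0
```

```bash
python3 -m jog '[[[0,0,-10,0],[0,0,-20,0],[0,0,-30,0],[-10,0,-35,0],[-20,0,-35,0],[-30,0,-20,0],[-30,0,0,0],[0,0,0,0],[0,0,0,0]]]'; python3 shot.py w18; python3 seat.py w18.pkl; python3 -c "
from h import *
import pickle
a=snap('top','top18.png')['color']; b=pickle.load(open('top.pkl','rb'))['color']
cv2.imwrite('pics/cmp.png',cv2.resize(np.hstack([b[50:300,30:430],a[50:300,30:430]])[...,::-1],(800,250)))
s=snap('scene','s18.png')
"
```

```text
time: 40.5
ee_pos: [0.5027, -0.1747, 0.2191]
tool_rot: [3.124, 0.055, -0.098]
contact_force: [1.0, 0.1, 0.3]
finger_gap: 0.0001
red 1835 u range [-0.0226  0.0251] v range [-0.0825 -0.0481]
red 325 u range [-0.0717 -0.0477] v range [-0.0711 -0.057 ]
blue 79 u range [0.0292 0.0412] v range [0.0827 0.0878]
blue 687 u range [0.0284 0.0407] v range [0.0164 0.06  ]
blue 575 u range [0.0282 0.0407] v range [-0.0475 -0.0068]
blue 1191 u range [-0.0234  0.0236] v range [-0.009   0.0123]
blue 82 u range [-0.0392 -0.0274] v range [0.0783 0.0874]
blue 535 u range [-0.0402 -0.028 ] v range [0.0154 0.0597]
blue 479 u range [-0.0401 -0.028 ] v range [-0.0477 -0.0069]
blue 186 u range [-0.0661 -0.0494] v range [-0.0026  0.0086]
yellow 1013 u range [-0.0247  0.0225] v range [0.0615 0.079 ]
yellow 157 u range [-0.0611 -0.0497] v range [0.0642 0.0776]
```

View pics/cmp.png

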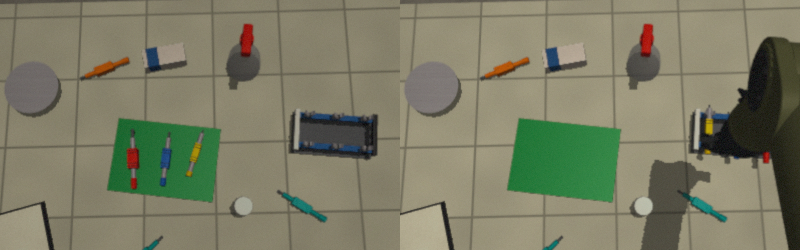

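View pics/w18.png

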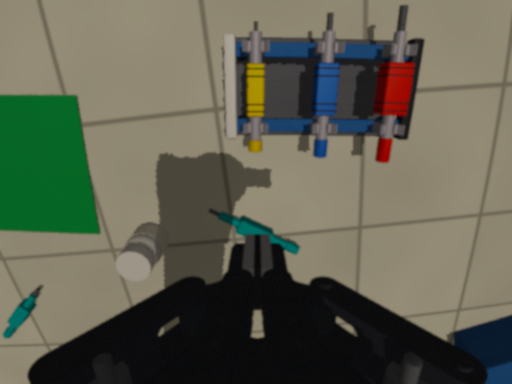

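View pics/s18.png

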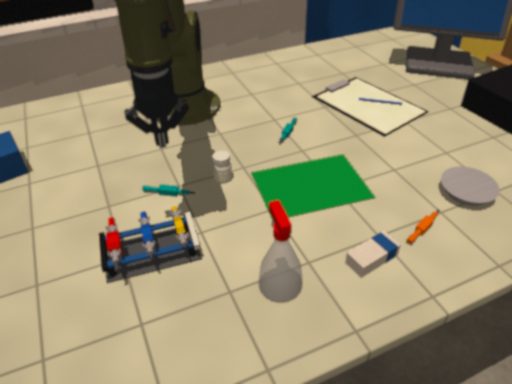

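```bash
python3 -c "
from rig import manip
print(manip.get_obs()['time'],manip.close_job())"
```

```text
the job is handed in; nothing more can be done
40.65 None
```

The three drivers are back on the rail in size order: yellow by the white end, blue in the middle and red by the black end. I handed the job in at 40.65 s with the gripper clear of everything.

- **Pressed home:** I pressed each until the force reached about 16 N or more, reading 19.4 N for yellow, 15.8 N for blue and 15.7 N for red. The blue and red readings come to a little over 16 N once the gripper's resting reading is allowed for. I estimate the rail sank about 17–18 mm at most, against the 20 mm limit. How far each push went for its force fitted a driver fully on its seat.
- **Sliding along the axis:** Yellow seated about 7 mm off along its axis and blue about 4–5 mm off, so I regripped both and slid them back to about 1–2 mm. I left red as it was, about 2–3 mm off.
- **Yellow rechecked:** Sliding yellow pulled up on it with about 5 N. I pressed it again with closed fingers; it was still at its home height and did not move further.
- **Not rechecked:** I did not press blue and red again after letting go. For those two I relied on the force readings and the final pictures. Blue was regripped and slid after its press, with at most about 2 N of upward pull.
- **Bystanders:** The pill jar, spray bottle, carton and look-alikes appear unmoved in the before and after pictures.

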